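Load a sample cassette through the chamber's sprung dust flap

TASK

Take the orange-capped cassette out of the rack and load it, orange end last, through the blue spring flap in the sloping face of the white sample chamber, then press it gently on down until it is fully home and the flap has closed behind it. The flap and port only have room for the cassette or for closed fingers, not for a hand gripping the cassette, so let go and finish by pushing on its end. Leave the two blue-capped cassettes in the rack and do not knock the bottles or the beaker over.

Things in the scene. Friction and masses are not known exactly. Their poses are not given: they have to be found in the camera images.
- cassette_mid (a point): centre of the loose orange-capped white cassette: 22 mm thick (its x), 50 mm wide (its y), 110 mm long (its z). It stands upright in the rack, z up, the orange cap being the last 30 mm at the +z end and a grey nose, slightly smaller (18 x 44 mm, 12 mm long), at the -z end. About 0.18 kg
- port (a point): centre of the 62 x 30 mm loading port in the chamber's sloping flat face, 168 mm above the table. z points straight out of the face (30 degrees from vertical, leaning to the chamber's front), x up the slope (the 30 mm way), y level (the 62 mm way). The face reaches 75 mm up and down the slope and 110 mm to each side. The cassette goes in nose first along -z, its width along y
- flap (a joint): angle of the blue flap (58 x 29 mm, 3 mm thick) shutting the port: 0 closed, to 1.5 rad swung inward. Hinged on the port's upper edge (port +x side), opens inward only; a spring closes it (2 to 4 N at its free edge). It lies on the cassette as that passes and shuts only when the orange end is over 30 mm inside the face and nothing else is in the port
- rack: fixed grey rack block, 180 mm (its x) by 78 mm (y) by 46 mm tall, origin at the centre of its underside. Three pockets 56 mm apart along its x, each 40 mm deep (floor 6 mm above the table) with 1 to 2 mm of play on each side, hold the cassettes with their width along the rack's y
- spare1_mid (a point): centre of a blue-capped cassette of the same size, standing in the rack: leave it there
- spare2_mid (a point): centre of the other blue-capped cassette of the same size, standing in the rack: leave it there
- amber_bottle: loose amber bottle, 80 mm across, 170 mm tall, origin at the centre of its underside; bystander
- clear_bottle: loose clear bottle with a blue cap, 68 mm across, 150 mm tall, origin at the centre of its underside; bystander
- beaker: loose glass beaker, 72 mm across, 90 mm tall, origin at the centre of its underside; bystander
- chamber: fixed white sample chamber, 220 mm wide, 206 mm tall, origin under the port on the table, front to -x. Behind the port a straight shaft of the port's size. In it, unseen, a carriage held by friction (6 N), topped by a springy pad (3 N/mm), waits 45 to 75 mm inside the face; the cassette must push it on to a firm stop; the orange end then rests 37 mm inside the face. It stays where left
Not all that is in view belongs to the job. What is shaped like the rack but pink or turquoise is not meant.

How it is judged:
On the way, in this order (a step that is already met when the one before it is completed fails the run):
1. the orange-capped cassette has been lifted out of the rack (z of cassette_mid in the frame of rack above 0.11 m and contact force between cassette and rack below 0.1 N), for 0.1 s.
2. the cassette stands in the port, holding the flap open, let go by the robot (value of joint flap above 0.8 rad and z of cassette_mid in the frame of port below 0.045 m and contact force between cassette and the fingers below 0.1 N), for 0.1 s.
3. the cassette is fully home in the chamber (z of cassette_mid in the frame of port below -0.086 m), for 0.1 s.
At the end, for the whole second after the job is handed in: The orange-capped cassette rests fully home in the shaft: centre at least 86 mm inside the face, in line with it, orange end uppermost; flap closed (under 0.1 rad); blue-capped cassettes within 15 mm of where they stood; bottles and beaker upright (z of cassette_mid in the frame of port between -0.11 and -0.086 m and y of cassette_mid in the frame of port between -0.02 and 0.02 m and angle between the z axis of cassette_mid and the z axis of port, either way round below 0.2 rad and angle between cassette_mid's own z axis and vertical below 1.2 rad and value of joint flap below 0.1 rad and linear speed of cassette below 0.02 m/s and distance of each of spare1_mid, spare2_mid from where it was at the start of the episode below 0.015 m and angle between each of amber_bottle, clear_bottle, beaker's own z axis and vertical below 0.3 rad); the robot touches nothing.
It fails at once if the cassette is rammed into the chamber (over 50 N) (contact force between cassette and chamber above 50 N).
It fails at once if a blue-capped cassette is taken out or pushed about (distance of any of spare1_mid, spare2_mid from where it was at the start of the episode above 0.03 m).
It fails at once if a bottle or the beaker is knocked over (angle between any of amber_bottle, clear_bottle, beaker's own z axis and vertical above 0.6 rad).
It also fails if it takes over 56 s, if anything falls off the work surface, if the arm or the gripper's body presses on something with over 40 N, if the wrist force passes 120 N, or if a joint passes its speed limit or range.

ROBOT

A 6-joint arm with a two-finger parallel gripper is mounted at the origin on the work surface. World frame = base frame: x ahead of the robot, y to its left, z up, the work surface at z = 0. Lengths are in m, angles in rad, forces in N, time in s.
With the tool pointing down it reaches from about 0.325 to 0.925 m from the base axis. Payload 3.1 kg.
Tool frame: the origin (TCP) lies on the centre line of the jaws, within the pads' length; the fingertips stand 8 mm ahead of it and the grasp point (between the pads) lies 11 mm behind it; z points along the fingers, y is the direction in which the jaws open and shut (so a half turn about z gives the same grasp; the last joint's range is limited). The gripper opens to 85 mm and grips with 20 to 120 N. Pads are 22 mm wide; open, the fingers measure 114 mm over their backs; the gripper's body (76 mm by 85 mm) begins 54 mm behind the grasp point. The pads swing forward as they close: fully open they stand 13 mm farther back than shut.
Start: joints at [-1.362, 0.217, 1.613, -0, 1.311, -0.112], TCP at [0.197, -0.593, 0.239] pointing down, gripper open.
Joint ranges: [-2.75, 2.75], [-0.78, 2.1], [0.31, 2.55], [-1.13, 4.27], [0.13, 2.63], [-2.58, 2.58]. Speed limits (rad/s): [2.79, 2.79, 3.14, 3.14, 3.14, 3.14].

INTERFACE

Orientations are given as a unit quaternion [w, x, y, z].
In Python, from station import status, vision, finish_job gives the robot as it stands.
- The arm moves only by the tool send_rows, never from a script. Its arguments are lists of equal length, an entry for each row: "travel": the shift along the tool's x, y, z in mm, a list of three; "turn": the turn about the tool's z in degrees. In form: {"travel": [[x, y, z], ...], "turn": [turn, ...]}. A call has 1 to 8 rows; each row is the pose to reach, as a shift and turn from the pose commanded when the call began, along the tool's axes at that moment; what a row does not reach only later rows make up. A row lasts 1/10 s, in which the tool goes at most 50 mm and 8.59 degrees, less where a joint would pass 70% of its speed; a pose out of reach is approached as far as the arm can. A call with a gripper value outside its range is refused whole. "fingers" is the opening, from 0 (shut) to 1 (fully open), set as the call begins (left out, the last holds). The fingers move at their own pace and stop on an object; "grip_force" is the grip in N (left out, the last holds). Time passes only in rows, so rows that repeat a pose let the fingers close. It gives the time, the measured TCP pose, the force and the opening at its end, in the units of the state.
- status.state(): the state, without advancing time (a new reading comes with each control period).
- vision.camera(name): name is "scene" or "side" or "wrist"; returns a dict with "color" (420x560x3 uint8, red, green, blue), "depth" (420x560 float32, m along the optical axis (not along the pixel's ray), 0 where there is no reading), "mtx" (3x3 intrinsics, pixels), "R" (3x3) and "t" (3): a world point X has camera coordinates R X + t. Camera axes: x right, y down, z forward; pixel columns grow to the right and rows downward; lengths in m; the calibration is good to about 2 mm. A picture is of the moment at which its call begins.
- finish_job(): hands the job in, once; it reports no verdict.
The state is a dict: "time": time; "joint_pos": joint angles; "qd": joint speeds; "tau": joint torques, N m; "ee_pos": TCP position; "tool_rot": TCP orientation; "wrist_force": force on the tool from outside, world axes, zero at the start; "moment": the same for the moment, N m; "gripper_width": opening from 0.0 (shut) to 1.0 (fully open).
Only numpy, scipy, OpenCV 4.12 (cv2) and the standard library are available. Lean on these libraries where they do the work, as an engineer would, in place of code of your own. Each camera call takes 0.05 s, during which the arm holds its last target.

## Working session

There is one attempt and no reset: what is moved stays moved. The work goes in short steps, Python scripts to look and compute and a tool call to move; the robot and the scene stay as the last step left them, time stands still between calls to the robot, and variables do not carry over. Pictures are saved under pics/ and viewed, and the job is handed in when it is done.

Besides the shell and the picture viewer there is one more tool, called after "Emit:" by a JSON object that holds its "op" and its "data", one argument or row to a line. send_rows: Moves the arm, as the interface text tells. Its arguments: {"type":"object","properties":{"travel":{"type":"array","items":{"type":"array","items":{"type":"number"}}},"turn":{"type":"array","items":{"type":"number"}},"fingers":{"type":"number"},"grip_force":{"type":"number"}},"required":["travel","turn"]}

```bash
ls; mkdir -p pics; python3 - <<'E'
from station import status, vision
import cv2,numpy as np
for n in ["scene","side","wrist"]:
    c=vision.camera(n); cv2.imwrite(f"pics/{n}0.png",c["color"][:,:,::-1]); np.savez(f"/tmp/{n}0.npz",**c)
    print(n,c["mtx"].round(1).tolist(),(-c["R"].T@c["t"]).round(3))
print(status.state())
E
```

```text
pics
scene [[454.9, 0.0, 278.1], [0.0, 454.9, 213.4], [0.0, 0.0, 1.0]] [ 1.244 -0.676  0.751]
side [[456.8, 0.0, 278.9], [0.0, 456.8, 214.5], [0.0, 0.0, 1.0]] [0.439 0.873 1.017]
wrist [[335.1, 0.0, 283.0], [0.0, 335.1, 207.5], [0.0, 0.0, 1.0]] [ 0.268 -0.57   0.373]
{'time': 0.15, 'joint_pos': array([-1.36220407e+00,  2.17589211e-01,  1.61461715e+00, -1.17105749e-05,
        1.31128599e+00, -1.12194551e-01]), 'qd': array([-0.00044995, -0.00094184, -0.00487513,  0.00079169,  0.00012723,
        0.00081613]), 'tau': array([ 1.14960367e-04, -3.97448623e+01, -3.04415917e+01, -2.10612711e-04,
        5.81230677e-03, -6.33212267e-06]), 'ee_pos': array([ 0.19696126, -0.59249305,  0.2382361 ]), 'tool_rot': array([-9.48474017e-04,  9.87163845e-01,  1.59707989e-01, -5.14151691e-05]), 'wrist_force': array([ 0.02594653,  0.06230329, -0.39239522]), 'moment': array([-0.01633719, -0.02670464, -0.00033479]), 'gripper_width': 0.9992398456054135}
```

View pics/scene0.png

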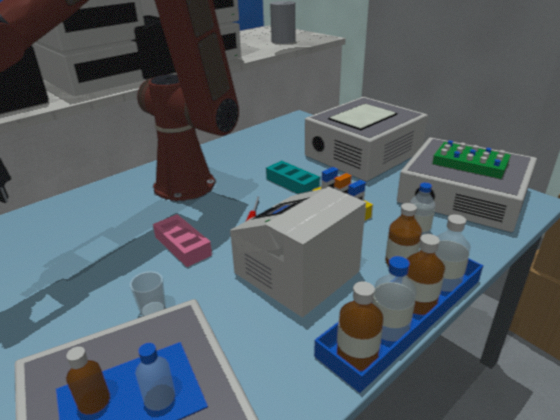

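View pics/side0.png

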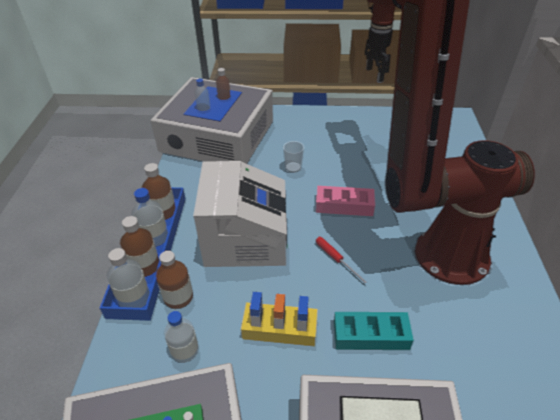

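View pics/wrist0.png

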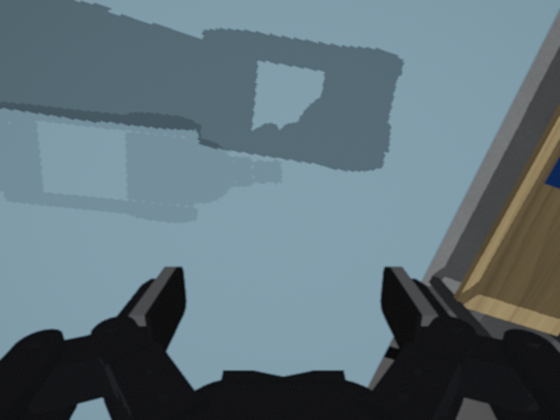

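```bash
cat > h.py <<'E'
import numpy as np,cv2
def pts(c):
    d=c["depth"]; K=c["mtx"]; v,u=np.mgrid[:d.shape[0],:d.shape[1]]
    P=np.stack([(u-K[0,2])/K[0,0]*d,(v-K[1,2])/K[1,1]*d,d],-1)
    W=(P-c["t"])@c["R"]; W[d==0]=np.nan
    return W
def proj(c,X):
    p=c["R"]@np.asarray(X)+c["t"]; q=c["mtx"]@p; return q[:2]/q[2]
E
python3 - <<'E'
from h import *
c=dict(np.load('/tmp/side0.npz')); W=pts(c)
for n,(u,v) in dict(face_lo=(283,232),face=(270,180),slopeR=(262,222),slopeL=(250,175),top=(220,180),capO=(280,299),capB=(257,298),capB2=(303,303),rack=(262,330),amber=(168,262),clear=(177,320),beaker=(293,150),screw=(330,250),table=(300,280)).items(): print(n,W[v,u].round(3))
im=c["color"][:,:,::-1]
a=cv2.resize(im[150:280,180:310],(780,780),interpolation=cv2.INTER_CUBIC)[:600]
cv2.imwrite('pics/crop_ch.png',a)
cv2.imwrite('pics/crop_rk.png',cv2.resize(im[275:360,150:330],None,fx=4.4,fy=4.4,interpolation=cv2.INTER_CUBIC))
E
```

```text
face_lo [0.482 0.053 0.134]
face [ 0.527 -0.13   0.156]
slopeR [0.536 0.048 0.165]
slopeL [ 0.582 -0.115  0.186]
top [ 0.659 -0.068  0.205]
capO [0.48  0.25  0.115]
capB [0.535 0.25  0.115]
capB2 [0.426 0.262 0.119]
rack [0.522 0.292 0.044]
amber [0.751 0.192 0.168]
clear [0.701 0.34  0.152]
beaker [ 0.468 -0.413  0.053]
screw [0.35  0.015 0.024]
table [0.433 0.108 0.001]
```

View pics/crop_ch.png

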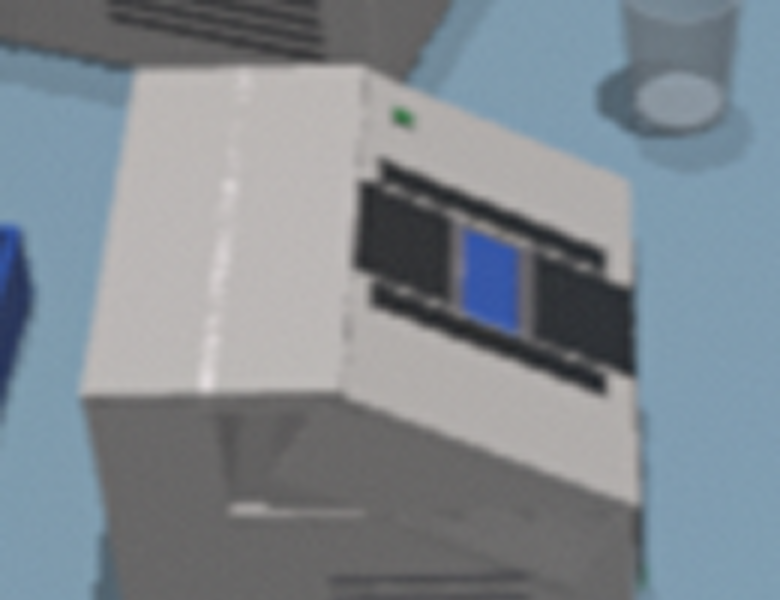

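View pics/crop_rk.png

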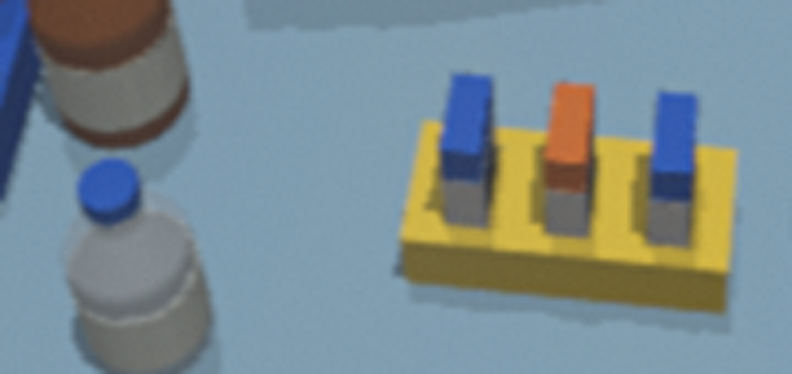

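```bash
python3 - <<'E'
from h import *
c=dict(np.load('/tmp/side0.npz')); W=pts(c); im=c["color"].astype(int)
hsv=cv2.cvtColor(c["color"],cv2.COLOR_RGB2HSV)
# face pts
m=np.zeros(W.shape[:2],bool); m[165:240,235:290]=1
m&=(W[...,0]>.475)&(W[...,0]<.605)&(W[...,2]>.12)&(W[...,2]<.204)&(W[...,1]<.06)&(W[...,1]>-.2)
P=W[m]; 
for k in range(4):
    ce=P.mean(0); n=np.linalg.svd(P-ce)[2][2]; n*=np.sign(n[2]); r=(P-ce)@n; P=P[abs(r)<max(.003,2*r.std())]
print('n',n,'tilt',np.degrees(np.arccos(n[2])),'yaw',np.degrees(np.arctan2(-n[1],-n[0])),len(P),r.std(), 'ext',P.min(0),P.max(0))
# blue flap
mb=(hsv[...,0]>105)&(hsv[...,0]<125)&(hsv[...,1]>150); mb[:180]=0;mb[212:]=0;mb[:,:250]=0;mb[:,275:]=0
print('flap',mb.sum(),W[mb].mean(0),W[mb].min(0),W[mb].max(0)); Q=W[mb]
# flap center by ray-plane
vs,us=np.nonzero(mb); uc,vc=us.mean(),vs.mean(); K=c["mtx"]
ray=c["R"].T@np.array([(uc-K[0,2])/K[0,0],(vc-K[1,2])/K[1,1],1]); o=-c["R"].T@c["t"]
s=((ce-o)@n)/(ray@n); print('portplane',o+s*ray, uc,vc)
# dark parts
dk=(c["color"].max(-1)<60); dk[:165]=0;dk[240:]=0;dk[:,:235]=0;dk[:,290:]=0
r=(W[dk]-ce)@n; print('dark resid',np.percentile(r,[5,25,50,75,95]),dk.sum())
for name,lo,hi,box in [('O',3,18,(270,310,260,300)),('B1',105,125,(285,325,245,266)),('B2',105,125,(290,330,294,315))]:
    mm=(hsv[...,0]>=lo)&(hsv[...,0]<=hi)&(hsv[...,1]>120)
    z=np.zeros_like(mm); z[box[0]:box[1],box[2]:box[3]]=1; mm&=z&(W[...,2]>.111)&(W[...,2]<.122)
    Q=W[mm]; rc=cv2.minAreaRect((Q[:,:2]*1000).astype(np.float32)); print(name,mm.sum(),Q.mean(0),rc)
ye=(hsv[...,0]>18)&(hsv[...,0]<32)&(hsv[...,1]>120)&(W[...,2]>.042)&(W[...,2]<.05)
Q=W[ye]; print('rack',ye.sum(),cv2.minAreaRect((Q[:,:2]*1000).astype(np.float32)))
E
```

```text
n [-0.50101266 -0.03220976  0.86484036] tilt 30.13551880886304 yaw 3.6784439814485834 2321 0.0013759948951569975 ext [ 0.47611485 -0.16253739  0.12780517] [0.60483973 0.05993499 0.2039266 ]
flap 100 [ 0.54551452 -0.05070391  0.16514335] [ 0.53379976 -0.07733736  0.15783392] [ 0.5563121  -0.02519132  0.17348347]
portplane [ 0.54514484 -0.04735723  0.16811532] 261.39 196.23
dark resid [nan nan nan nan nan] 498
O 135 [0.48185904 0.25976807 0.11653418] ((481.8343505859375, 260.6563720703125), (45.36973190307617, 20.836931228637695), 83.14142608642578)
B1 166 [0.53737503 0.25923111 0.11632167] ((537.8912963867188, 257.7730407714844), (52.02474594116211, 20.686790466308594), 86.70913696289062)
B2 166 [0.42631306 0.26693423 0.11673642] ((426.2122802734375, 265.5472717285156), (53.291988372802734, 20.06138801574707), 87.67212677001953)
rack 1195 ((482.06622314453125, 262.5741271972656), (81.48133850097656, 178.1033935546875), 85.8351058959961)
```

Emit:
{"op": "send_rows", "data": {
  "travel": [
    [0, 0, -48],
    [20, -27, -85],
    [48, -66, -100],
    [77, -105, -105],
    [106, -144, -105],
    [135, -183, -105],
    [164, -222, -105],
    [193, -261, -105]
  ],
  "turn": [-8, -16, -24, -32, -40, -48, -56, -64],
  "fingers": 1
}}

```text
time: 0.95
ee_pos: [0.298, -0.2826, 0.344]
tool_rot: [0.0, 0.751, 0.66, 0.0]
wrist_force: [1.4, 0.1, 0.0]
gripper_width: 0.999
```

```bash
cat >> h.py <<'E'
from scipy.spatial.transform import Rotation as Rn
def rot(s): return Rn.from_quat(np.roll(s['tool_rot'],-1)).as_matrix()
def to(target,yaw=None):
    from station import status
    s=status.state(); R=rot(s); d=R.T@(np.array(target)-s['ee_pos'])*1000
    y=np.degrees(np.arctan2(R[1,0],R[0,0]))
    print('t',round(s['time'],2),'pos',s['ee_pos'].round(4),'yaw',round(y,2),'tiltz',R[:,2].round(3),'travel',d.round(1),'turn',None if yaw is None else round((y-yaw+180)%360-180,2),'q',s['joint_pos'].round(2),'F',s['wrist_force'].round(1),'w',round(s['gripper_width'],3))
E
python3 -c "
from h import *; to([.482,.262,.33],176)"
```

```text
t 0.95 pos [ 0.298  -0.2826  0.344 ] yaw 82.67 tiltz [ 0.  0. -1.] travel [563.6 113.   14.2] turn -93.33 q [-0.93 -0.34  1.95  0.    1.53 -0.8 ] F [1.4 0.1 0. ] w 0.999
```

Emit:
{"op": "send_rows", "data": {
  "travel": [
    [46, 9, 0],
    [92, 18, 0],
    [138, 27, 0],
    [184, 36, 0],
    [230, 45, 0],
    [276, 54, 0],
    [322, 64, 0],
    [368, 74, 0]
  ],
  "turn": [-8, -16, -24, -32, -40, -48, -56, -64]
}}

```text
time: 1.75
ee_pos: [0.4201, 0.0724, 0.3443]
tool_rot: [0.0, 0.286, 0.958, -0.0]
wrist_force: [1.0, -0.9, 0.1]
gripper_width: 0.996
```

```bash
python3 -c "
from h import *; to([.482,.262,.30],176)"
```

```text
t 1.75 pos [0.4201 0.0724 0.3443] yaw 146.73 tiltz [ 0.001 -0.    -1.   ] travel [ 52.3 192.5  44.2] turn -29.27 q [ 0.01 -0.3   1.92 -0.    1.52 -0.98] F [ 1.  -0.9  0.1] w 0.996
```

Emit:
{"op": "send_rows", "data": {
  "travel": [
    [11, 42, 10],
    [22, 84, 20],
    [33, 126, 30],
    [44, 168, 40],
    [52, 192, 44],
    [52, 192, 44]
  ],
  "turn": [-8, -16, -24, -29.3, -29.3, -29.3]
}}

```text
time: 2.35
ee_pos: [0.4826, 0.2616, 0.2984]
tool_rot: [-0.001, 0.036, 0.999, -0.0]
wrist_force: [1.1, 0.0, 0.5]
gripper_width: 0.998
```

```bash
python3 - <<'E'
from h import *; to([.482,.262,.2],176)
from station import vision
c=vision.camera("wrist"); np.savez('/tmp/w1.npz',**c); cv2.imwrite('pics/w1.png',c["color"][:,:,::-1])
W=pts(c); hsv=cv2.cvtColor(c["color"],cv2.COLOR_RGB2HSV)
for name,lo,hi in [('O',3,18),('B',105,125)]:
    mm=(hsv[...,0]>=lo)&(hsv[...,0]<=hi)&(hsv[...,1]>100)&(W[...,2]>.111)&(W[...,2]<.121)
    n,l,st,_=cv2.connectedComponentsWithStats(mm.astype(np.uint8))
    for i in range(1,n):
        if st[i,4]>100:
            Q=W[l==i]; print(name,st[i],Q.mean(0).round(4),cv2.minAreaRect((Q[:,:2]*1000).astype(np.float32)))
E
```

```text
t 2.35 pos [0.4826 0.2616 0.2984] yaw 175.89 tiltz [-0.003 -0.    -1.   ] travel [ 0.3  0.4 98.4] turn -0.11 q [ 0.37  0.01  1.73  0.    1.41 -1.13] F [1.1 0.  0.5] w 0.998
O [ 256  173   50   24 1089] [0.481  0.2585 0.116 ] ((481.4302062988281, 258.26544189453125), (48.02058410644531, 21.2762451171875), 86.39110565185547)
B [ 255  114   52   25 1272] [0.4259 0.2624 0.116 ] ((426.1357421875, 262.4739990234375), (47.50870895385742, 21.678993225097656), 85.89572143554688)
B [257 227  49  22 998] [0.5368 0.2547 0.116 ] ((537.3152465820312, 254.64503479003906), (49.44172668457031, 21.792964935302734), 85.783447265625)
```

View pics/w1.png

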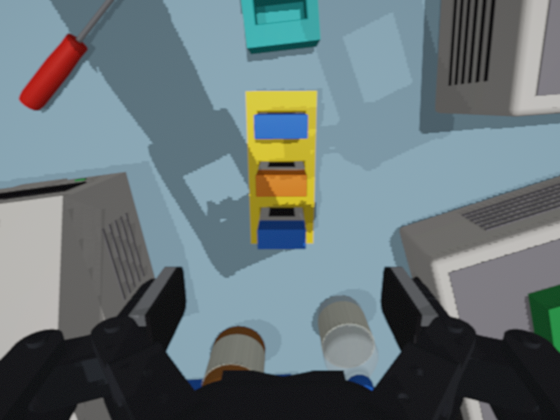

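Emit:
{"op": "send_rows", "data": {
  "travel": [
    [1, 1, 40],
    [1, 1.5, 80],
    [1, 1.5, 120],
    [1, 1.5, 160],
    [1, 1.5, 190],
    [1, 1.5, 205],
    [1, 1.5, 210],
    [1, 1.5, 210]
  ],
  "turn": [0, 0, 0, 0, 0, 0, 0, 0]
}}

```text
time: 3.2
ee_pos: [0.4827, 0.2602, 0.0909]
tool_rot: [0.0, 0.038, 0.999, 0.0]
wrist_force: [0.1, -0.1, 0.2]
gripper_width: 1.002
```

```bash
python3 - <<'E'
from h import *; to([.4815,.260,.088],176)
E
```

```text
t 3.2 pos [0.4827 0.2602 0.0909] yaw 175.64 tiltz [ 0.001  0.    -1.   ] travel [ 1.2 -0.3  2.9] turn -0.36 q [ 0.37  0.23  1.9  -0.    1.01 -1.13] F [ 0.1 -0.1  0.2] w 1.002
```

Emit:
{"op": "send_rows", "data": {
  "travel": [
    [0, 0, 0],
    [0, 0, 0],
    [0, 0, 0],
    [0, 0, 0],
    [0, 0, 0],
    [0, 0, 0]
  ],
  "turn": [0, 0, 0, 0, 0, 0],
  "fingers": 0,
  "grip_force": 50
}}

```text
time: 3.8
ee_pos: [0.4837, 0.261, 0.0924]
tool_rot: [0.002, 0.038, 0.999, 0.0]
wrist_force: [0.3, -2.5, 5.7]
gripper_width: 0.576
```

```bash
python3 - <<'E'
from h import *; to([.4815,.260,.088],176)
E
```

```text
t 3.8 pos [0.4837 0.261  0.0924] yaw 175.7 tiltz [ 0.003  0.001 -1.   ] travel [ 2.1 -1.1  4.4] turn -0.3 q [ 0.37  0.23  1.9  -0.    1.01 -1.13] F [ 0.3 -2.5  5.7] w 0.576
```

Emit:
{"op": "send_rows", "data": {
  "travel": [
    [0, 0, -10],
    [0, 0, -30],
    [0, 0, -60],
    [0, 0, -100],
    [0, 0, -145],
    [0, 0, -190],
    [0, 0, -230],
    [0, 0, -260]
  ],
  "turn": [0, 0, 0, 0, 0, 0, 0, 0]
}}

```text
time: 4.6
ee_pos: [0.4823, 0.2609, 0.3539]
tool_rot: [0.002, 0.038, 0.999, 0.001]
wrist_force: [0.3, -0.3, -1.8]
gripper_width: 0.581
```

```bash
python3 - <<'E'
from h import *; to([.80,.052,.42],183.7)
from station import vision
for n in ["side","wrist"]:
    c=vision.camera(n); cv2.imwrite(f'pics/{n}2.png',c["color"][:,:,::-1])
E
```

```text
t 4.6 pos [0.4823 0.2609 0.3539] yaw 175.69 tiltz [ 0.003  0.002 -1.   ] travel [-332.7 -184.3  -65.4] turn -8.01 q [ 0.37 -0.02  1.66  0.    1.5  -1.13] F [ 0.3 -0.3 -1.8] w 0.581
```

View pics/side2.png

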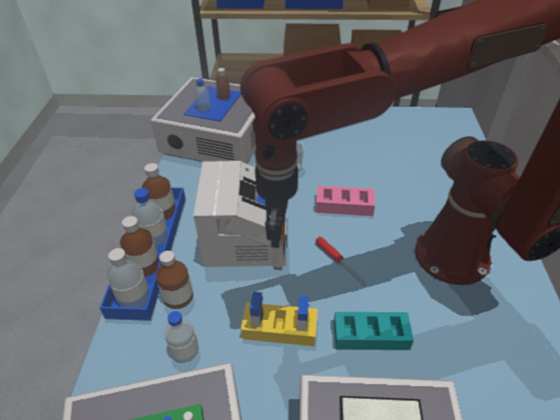

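View pics/wrist2.png

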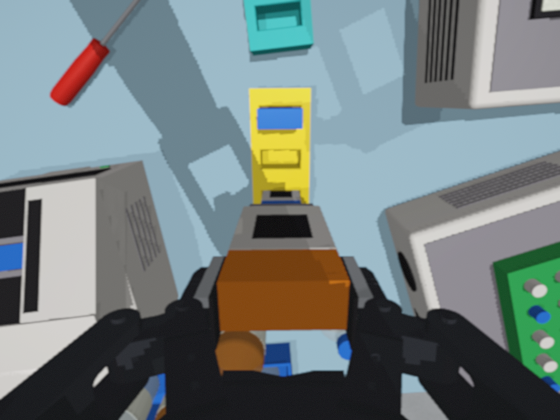

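Emit:
{"op": "send_rows", "data": {
  "travel": [
    [-40, -22, -8],
    [-80, -44, -16],
    [-120, -66, -24],
    [-160, -88, -32],
    [-200, -110, -40],
    [-240, -132, -48],
    [-280, -155, -56],
    [-320, -178, -64]
  ],
  "turn": [-1, -2, -3, -4, -5, -6, -7, -8]
}}

```text
time: 5.5
ee_pos: [0.7886, 0.0581, 0.4114]
tool_rot: [-0.002, -0.033, 0.999, 0.0]
wrist_force: [1.3, 0.7, -1.2]
gripper_width: 0.577
```

```bash
python3 - <<'E'
from h import *; to([.90,.058,.42],183.7)
E
```

```text
t 5.5 pos [0.7886 0.0581 0.4114] yaw -176.27 tiltz [-0.004  0.    -1.   ] travel [-111.2   -7.3   -9. ] turn 0.03 q [-0.02  0.53  0.9   0.    1.72 -1.65] F [ 1.3  0.7 -1.2] w 0.577
```

```bash
python3 - <<'E'
from h import *; to([.8436,.127,.42],183.7)
E
```

```text
t 5.5 pos [0.7886 0.0581 0.4114] yaw -176.27 tiltz [-0.004  0.    -1.   ] travel [-59.4  65.2  -8.8] turn 0.03 q [-0.02  0.53  0.9   0.    1.72 -1.65] F [ 1.3  0.7 -1.2] w 0.577
```

Emit:
{"op": "send_rows", "data": {
  "travel": [
    [-18, -20, 0],
    [-36, -40, 0],
    [-54, -58, 0],
    [-60, -65, 0]
  ],
  "turn": [0, 0, 0, 0]
}}

```text
time: 5.9
ee_pos: [0.8528, -0.0045, 0.409]
tool_rot: [-0.003, -0.031, 1.0, 0.0]
wrist_force: [-0.8, -0.7, -1.8]
gripper_width: 0.579
```

Emit:
{"op": "send_rows", "data": {
  "travel": [
    [-40, 0, 0],
    [-80, 0, 0],
    [-120, 0, 0],
    [-140, 0, 0]
  ],
  "turn": [0, 0, 0, 0]
}}

```text
time: 6.3
ee_pos: [0.9268, 0.0066, 0.3829]
tool_rot: [0.014, -0.032, 0.999, 0.0]
wrist_force: [-0.2, -0.0, -1.8]
gripper_width: 0.577
```

```bash
python3 - <<'E'
from h import *; to([.8436,.127,.42],183.7)
E
```

```text
t 6.3 pos [0.9268 0.0066 0.3829] yaw -176.3 tiltz [ 0.029  0.001 -1.   ] travel [ 74.1 125.5 -39.3] turn 0.0 q [-0.07  0.94  0.31  0.    1.86 -1.7 ] F [-0.2 -0.  -1.8] w 0.577
```

Emit:
{"op": "send_rows", "data": {
  "travel": [
    [20, 40, 0],
    [30, 80, 0],
    [30, 115, 0],
    [30, 130, 0],
    [30, 130, 0]
  ],
  "turn": [0, 0, 0, 0, 0]
}}

```text
time: 6.8
ee_pos: [0.8878, 0.1375, 0.3915]
tool_rot: [0.02, -0.034, 0.999, -0.0]
wrist_force: [0.2, -0.4, -1.7]
gripper_width: 0.578
```

```bash
python3 - <<'E'
from h import *; to([.8436,.127,.42],183.7)
E
```

```text
t 6.8 pos [0.8878 0.1375 0.3915] yaw -176.07 tiltz [ 0.04   0.001 -0.999] travel [ 43.6  -7.5 -30.3] turn 0.23 q [ 0.08  0.81  0.51 -0.    1.78 -1.56] F [ 0.2 -0.4 -1.7] w 0.578
```

Emit:
{"op": "send_rows", "data": {
  "travel": [
    [-50, 0, -10],
    [-100, 0, -20],
    [-150, 0, -30],
    [-200, 0, -40],
    [-250, 0, -50],
    [-300, 0, -60],
    [-350, 0, -70],
    [-400, 0, -80]
  ],
  "turn": [0, 0, 0, 0, 0, 0, 0, 0]
}}

```text
time: 7.6
ee_pos: [0.9394, 0.1236, 0.369]
tool_rot: [0.038, -0.032, 0.999, 0.001]
wrist_force: [0.4, 0.3, -1.3]
gripper_width: 0.575
```

```bash
python3 - <<'E'
from h import *; to([.8436,.127,.42],183.7)
E
```

```text
t 7.6 pos [0.9394 0.1236 0.369 ] yaw -176.31 tiltz [ 0.076  0.005 -0.997] travel [ 91.2   9.6 -58.1] turn -0.01 q [ 0.06  0.96  0.31  0.    1.8  -1.58] F [ 0.4  0.3 -1.3] w 0.575
```

Emit:
{"op": "send_rows", "data": {
  "travel": [
    [-50, 0, -10]
  ],
  "turn": [0]
}}

```text
time: 7.7
ee_pos: [0.9501, 0.1223, 0.3664]
tool_rot: [0.053, -0.032, 0.998, 0.003]
wrist_force: [-0.2, -0.3, -1.9]
gripper_width: 0.578
```

Emit:
{"op": "send_rows", "data": {
  "travel": [
    [-50, 0, -10]
  ],
  "turn": [0]
}}

```text
time: 7.8
ee_pos: [0.9605, 0.1204, 0.3659]
tool_rot: [0.069, -0.032, 0.997, 0.004]
wrist_force: [-0.0, -0.8, -1.2]
gripper_width: 0.572
```

```bash
python3 - <<'E'
from h import *; to([.8436,.127,.42],183.7)
E
```

```text
t 7.8 pos [0.9605 0.1204 0.3659] yaw -176.31 tiltz [ 0.138  0.013 -0.99 ] travel [107.6  14.4 -69.6] turn -0.01 q [ 0.05  0.96  0.31  0.01  1.73 -1.58] F [-0.  -0.8 -1.2] w 0.572
```

Emit:
{"op": "send_rows", "data": {
  "travel": [
    [-50, 0, -50],
    [-100, 0, -100]
  ],
  "turn": [0, 0]
}}

```text
time: 8.0
ee_pos: [0.9526, 0.1158, 0.411]
tool_rot: [0.086, -0.032, 0.996, 0.006]
wrist_force: [-0.3, 1.0, 0.0]
gripper_width: 0.578
```

```bash
python3 - <<'E'
from h import *; to([.8436,.127,.42],183.7)
E
```

```text
t 8.0 pos [0.9526 0.1158 0.411 ] yaw -176.34 tiltz [ 0.172  0.017 -0.985] travel [104.9  18.3 -27.3] turn -0.04 q [ 0.04  0.92  0.31  0.01  1.74 -1.59] F [-0.3  1.   0. ] w 0.578
```

Emit:
{"op": "send_rows", "data": {
  "travel": [
    [-50, 0, 0]
  ],
  "turn": [0]
}}

```text
time: 8.1
ee_pos: [0.9648, 0.1151, 0.4112]
tool_rot: [0.105, -0.032, 0.994, 0.007]
wrist_force: [-1.0, 0.3, -0.7]
gripper_width: 0.579
```

Emit:
{"op": "send_rows", "data": {
  "travel": [
    [-50, 0, 0]
  ],
  "turn": [0]
}}

```text
time: 8.2
ee_pos: [0.9784, 0.1138, 0.4021]
tool_rot: [0.12, -0.032, 0.992, 0.009]
wrist_force: [0.3, -0.3, -1.1]
gripper_width: 0.579
```

Emit:
{"op": "send_rows", "data": {
  "travel": [
    [-50, 0, 0]
  ],
  "turn": [0]
}}

```text
time: 8.3
ee_pos: [0.9905, 0.1127, 0.3965]
tool_rot: [0.134, -0.032, 0.99, 0.01]
wrist_force: [-0.6, 0.5, -1.8]
gripper_width: 0.579
```

Emit:
{"op": "send_rows", "data": {
  "travel": [
    [-50, 0, 0]
  ],
  "turn": [0]
}}

```text
time: 8.4
ee_pos: [1.0018, 0.1116, 0.3938]
tool_rot: [0.15, -0.032, 0.988, 0.011]
wrist_force: [-0.3, 0.7, -1.8]
gripper_width: 0.579
```

```bash
python3 - <<'E'
from h import *; to([.8436,.127,.42],183.7)
E
```

```text
t 8.4 pos [1.0018 0.1116 0.3938] yaw -176.39 tiltz [ 0.296  0.031 -0.955] travel [142.1  26.3 -71.3] turn -0.09 q [ 0.04  0.94  0.31  0.02  1.59 -1.6 ] F [-0.3  0.7 -1.8] w 0.579
```

Emit:
{"op": "send_rows", "data": {
  "travel": [
    [-50, 0, 0]
  ],
  "turn": [0]
}}

```text
time: 8.5
ee_pos: [1.0124, 0.1105, 0.3932]
tool_rot: [0.166, -0.032, 0.986, 0.012]
wrist_force: [-0.9, -0.5, -1.2]
gripper_width: 0.58
```

Emit:
{"op": "send_rows", "data": {
  "travel": [
    [-50, 0, 0]
  ],
  "turn": [0]
}}

```text
time: 8.6
ee_pos: [1.0225, 0.1095, 0.3943]
tool_rot: [0.181, -0.032, 0.983, 0.013]
wrist_force: [-0.1, -0.6, -1.8]
gripper_width: 0.575
```

Emit:
{"op": "send_rows", "data": {
  "travel": [
    [-50, 0, 0]
  ],
  "turn": [0]
}}

```text
time: 8.7
ee_pos: [1.0319, 0.1084, 0.3969]
tool_rot: [0.197, -0.032, 0.98, 0.015]
wrist_force: [-0.1, 1.0, -1.3]
gripper_width: 0.577
```

Emit:
{"op": "send_rows", "data": {
  "travel": [
    [-50, 0, 0]
  ],
  "turn": [0]
}}

```text
time: 8.8
ee_pos: [1.0406, 0.1074, 0.401]
tool_rot: [0.213, -0.032, 0.976, 0.016]
wrist_force: [-0.4, 0.8, -1.9]
gripper_width: 0.574
```

Emit:
{"op": "send_rows", "data": {
  "travel": [
    [-50, 0, 0]
  ],
  "turn": [0]
}}

```text
time: 8.9
ee_pos: [1.0488, 0.1065, 0.4067]
tool_rot: [0.229, -0.032, 0.973, 0.017]
wrist_force: [0.3, -0.3, -1.6]
gripper_width: 0.575
```

```bash
python3 - <<'E'
from h import *; to([.8436,.127,.42],183.7)
E
```

```text
t 8.9 pos [1.0488 0.1065 0.4067] yaw -176.56 tiltz [ 0.444  0.047 -0.895] travel [ 176.3   34.9 -101.9] turn -0.26 q [ 0.02  0.95  0.31  0.04  1.42 -1.61] F [ 0.3 -0.3 -1.6] w 0.575
```

Emit:
{"op": "send_rows", "data": {
  "travel": [
    [-50, 0, 0]
  ],
  "turn": [0]
}}

```text
time: 9.0
ee_pos: [1.0565, 0.1055, 0.4135]
tool_rot: [0.244, -0.031, 0.969, 0.018]
wrist_force: [-0.0, 0.2, -1.9]
gripper_width: 0.577
```

Emit:
{"op": "send_rows", "data": {
  "travel": [
    [30, 0, 0],
    [30, 0, 0]
  ],
  "turn": [0, 0]
}}

```text
time: 9.2
ee_pos: [1.0236, 0.1039, 0.3788]
tool_rot: [0.229, -0.031, 0.973, 0.018]
wrist_force: [-0.0, 0.1, -5.5]
gripper_width: 0.575
```

```bash
python3 - <<'E'
from h import *; to([.8436,.127,.42],183.7)
n=np.array([-.4997,-.0321,.8656])
from station import status
R=rot(status.state()); print(np.degrees(np.arccos(-R[2,2])), 'err in tool (rad)',np.cross(R[:,2],-n)@R, 'y_tool',R[:,1])
E
```

```text
t 9.2 pos [1.0236 0.1039 0.3788] yaw -176.62 tiltz [ 0.444  0.049 -0.895] travel [ 141.2   36.3 -115.6] turn -0.32 q [ 0.02  0.83  0.56  0.04  1.29 -1.62] F [-0.   0.1 -5.5] w 0.575
26.5416741283421 err in tool (rad) [ 2.03623235e-02 -6.16876010e-02 -1.75236808e-18] y_tool [-0.06920803  0.9973904   0.02055834]
```

Emit:
{"op": "send_rows", "data": {
  "travel": [
    [-50, 0, 0]
  ],
  "turn": [0]
}}

```text
time: 9.3
ee_pos: [1.0504, 0.1056, 0.3865]
tool_rot: [0.227, -0.031, 0.973, 0.019]
wrist_force: [3.3, 1.1, -6.3]
gripper_width: 0.575
```

Emit:
{"op": "send_rows", "data": {
  "travel": [
    [-50, 0, 0]
  ],
  "turn": [0]
}}

```text
time: 9.4
ee_pos: [1.0678, 0.1041, 0.4073]
tool_rot: [0.257, -0.031, 0.966, 0.019]
wrist_force: [0.1, -0.6, -3.2]
gripper_width: 0.577
```

Emit:
{"op": "send_rows", "data": {
  "travel": [
    [-50, 0, 0]
  ],
  "turn": [0]
}}

```text
time: 9.5
ee_pos: [1.073, 0.1029, 0.4308]
tool_rot: [0.28, -0.031, 0.959, 0.02]
wrist_force: [-0.1, 0.4, -0.8]
gripper_width: 0.577
```

Emit:
{"op": "send_rows", "data": {
  "travel": [
    [40, 0, 0],
    [60, 0, 0],
    [60, 0, 0]
  ],
  "turn": [0, 0, 0]
}}

```text
time: 9.8
ee_pos: [1.0166, 0.1004, 0.3989]
tool_rot: [0.276, -0.031, 0.96, 0.02]
wrist_force: [0.4, -0.2, -5.0]
gripper_width: 0.58
```

```bash
cat >> h.py <<'E'
def err():
    n=np.array([-.4997,-.0321,.8656])
    from station import status
    R=rot(status.state()); print(np.degrees(np.arccos(-R[2,2])), 'err in tool (deg)',np.degrees(np.cross(R[:,2],-n)@R), 'y_tool',R[:,1])
E
python3 - <<'E'
from h import *; to([.8436,.127,.42],183.7); err()
E
```

```text
t 9.8 pos [1.0166 0.1004 0.3989] yaw -176.72 tiltz [ 0.529  0.056 -0.847] travel [ 133.8   39.2 -107.9] turn -0.42 q [ 0.02  0.72  0.71  0.05  1.15 -1.63] F [ 0.4 -0.2 -5. ] w 0.58
32.13051555855651 err in tool (deg) [ 1.27724048e+00  2.05197600e+00 -5.30692875e-17] y_tool [-0.07089519  0.99724534  0.02180834]
```

```bash
python3 - <<'E'
from h import *
from station import vision,status
c=vision.camera("wrist"); cv2.imwrite('pics/w3.png',c["color"][:,:,::-1]); W=pts(c); s=status.state(); R=rot(s)
hsv=cv2.cvtColor(c["color"],cv2.COLOR_RGB2HSV)
T=(W-s['ee_pos'])@R*1000
mm=(hsv[...,0]>=3)&(hsv[...,0]<=18)&(hsv[...,1]>120); mm&=(abs(T[...,0])<30)&(abs(T[...,1])<40)
Q=T[mm]; print(len(Q)); 
for a in range(3): print(np.percentile(Q[:,a],[1,10,50,90,99]).round(1))
# faces
for v in range(240,345,8):
    row=T[v,283]; print(v,row.round(1),c["color"][v,283])
# cassette side edges y extents low on nose
E
```

```text
10138
[-3.8 -0.6 12.9 17.3 17.6]
[-25.2 -20.7  -0.7  19.3  23.8]
[-22.8 -22.1 -21.1  -2.9   5.5]
240 [17.7 -0.7 16.6] [108 107 104]
248 [16.5 -0.7  9.6] [116 109 104]
256 [17.4 -0.7 -1. ] [109  58  12]
264 [16.9 -0.7 -7.6] [111  60  16]
272 [ 16.7  -0.7 -14.2] [110  60  14]
280 [ 17.2  -0.7 -21.4] [121  65  17]
288 [ 13.9  -0.7 -21.5] [166  99  35]
296 [ 10.4  -0.7 -21.3] [218 146  63]
304 [  7.8  -0.7 -22.7] [218 146  61]
312 [  3.3  -0.7 -21.1] [217 144  59]
320 [ -0.4  -0.7 -20.9] [216 143  58]
328 [ -3.1  -0.7 -22.2] [214 139  58]
336 [-797.9   -1.5 1003.5] [160 173 171]
344 [-816.4   -1.5  979.2] [159 173 169]
```

View pics/w3.png

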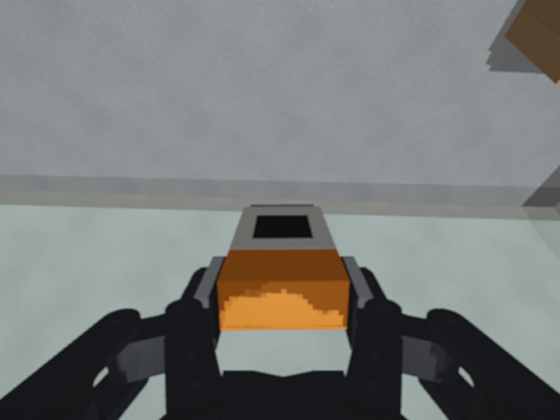

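```bash
cat >> h.py <<'E'
def goport(h,port=(.545,-.047,.168),cx=.0064,cy=-.0007,bot=.088):
    from station import status
    n=np.array([-.4997,-.0321,.8656]); R=rot(status.state())
    t=np.array(port)+n*h-R@np.array([cx,cy,bot]); to(t); return t
E
python3 - <<'E'
from h import *; t=goport(.06); print(t); to(t+[0,0,.09])
E
```

```text
t 9.85 pos [1.0193 0.1003 0.4034] yaw -176.72 tiltz [ 0.536  0.056 -0.842] travel [ 523.9 -116.3 -212.1] turn None q [ 0.02  0.72  0.71  0.05  1.15 -1.63] F [ 0.3  0.6 -2.1] w 0.573
[ 0.47319966 -0.05285354  0.29753272]
t 9.85 pos [1.0193 0.1003 0.4034] yaw -176.72 tiltz [ 0.536  0.056 -0.842] travel [ 475.4 -114.4 -287.9] turn None q [ 0.02  0.72  0.71  0.05  1.15 -1.63] F [ 0.3  0.6 -2.1] w 0.573
```

Emit:
{"op": "send_rows", "data": {
  "travel": [
    [30, -7, -18],
    [60, -14, -36],
    [90, -22, -54],
    [120, -29, -73],
    [150, -36, -91],
    [180, -43, -109],
    [210, -50, -127],
    [240, -57, -145]
  ],
  "turn": [0, 0, 0, 0, 0, 0, 0, 0]
}}

```text
time: 10.65
ee_pos: [0.7487, 0.0228, 0.4046]
tool_rot: [0.288, -0.031, 0.957, 0.019]
wrist_force: [0.5, -0.3, -1.3]
gripper_width: 0.577
```

```bash
python3 - <<'E'
from h import *; t=goport(.06); to(t+[0,0,.09]); err()
E
```

```text
t 10.65 pos [0.7487 0.0228 0.4046] yaw -176.62 tiltz [ 0.55   0.054 -0.833] travel [293.6 -57.5 -66.5] turn None q [-0.11  0.06  1.57  0.14  0.94 -1.79] F [ 0.5 -0.3 -1.3] w 0.577
t 10.65 pos [0.7487 0.0228 0.4046] yaw -176.62 tiltz [ 0.55   0.054 -0.833] travel [ 243.9  -55.9 -141.5] turn None q [-0.11  0.06  1.57  0.14  0.94 -1.79] F [ 0.5 -0.3 -1.3] w 0.577
33.555738146893965 err in tool (deg) [1.07022501e+00 3.48590923e+00 1.52652640e-16] y_tool [-0.07072224  0.99733833  0.01773753]
```

Emit:
{"op": "send_rows", "data": {
  "travel": [
    [35, -8, -20],
    [70, -16, -40],
    [105, -24, -60],
    [140, -32, -80],
    [175, -40, -100],
    [210, -48, -120],
    [244, -56, -141],
    [244, -56, -141]
  ],
  "turn": [0, 0, 0, 0, 0, 0, 0, 0]
}}

```text
time: 11.45
ee_pos: [0.4691, -0.0543, 0.3897]
tool_rot: [0.287, -0.031, 0.957, 0.014]
wrist_force: [0.1, -1.1, -1.1]
gripper_width: 0.575
```

```bash
python3 - <<'E'
from h import *; t=goport(.06); to(t+[0,0,.09]); err()
E
```

```text
t 11.45 pos [ 0.4691 -0.0543  0.3897] yaw -176.5 tiltz [ 0.549  0.046 -0.834] travel [48.6  1.2 79.1] turn None q [-0.44 -0.59  2.12  0.31  1.12 -2.14] F [ 0.1 -1.1 -1.1] w 0.575
t 11.45 pos [ 0.4691 -0.0543  0.3897] yaw -176.5 tiltz [ 0.549  0.046 -0.834] travel [-1.   2.1  4. ] turn None q [-0.44 -0.59  2.12  0.31  1.12 -2.14] F [ 0.1 -1.1 -1.1] w 0.575
33.441505910315875 err in tool (deg) [5.92271859e-01 3.38508047e+00 1.12347112e-16] y_tool [-0.0675653   0.99766539  0.00993504]
```

Emit:
{"op": "send_rows", "data": {
  "travel": [
    [42, 0, -27]
  ],
  "turn": [0]
}}

```text
time: 11.55
ee_pos: [0.4228, -0.057, 0.3863]
tool_rot: [0.284, -0.032, 0.958, 0.017]
wrist_force: [-1.8, -1.5, -1.4]
gripper_width: 0.575
```

```bash
python3 - <<'E'
from h import *; t=goport(.06); err()
E
```

```text
t 11.55 pos [ 0.4228 -0.057   0.3863] yaw -176.42 tiltz [ 0.543  0.051 -0.838] travel [  6.6  -0.3 101.9] turn None q [-0.53 -0.72  2.18  0.35  1.21 -2.21] F [-1.8 -1.5 -1.4] w 0.575
33.02051340472297 err in tool (deg) [ 9.51044134e-01  2.95739761e+00 -6.91800545e-17] y_tool [-0.07194447  0.99730137  0.01462751]
```

Emit:
{"op": "send_rows", "data": {
  "travel": [
    [42, 0, -27]
  ],
  "turn": [0]
}}

```text
time: 11.65
ee_pos: [0.3929, -0.0673, 0.3863]
tool_rot: [0.275, -0.035, 0.961, 0.021]
wrist_force: [3.1, 12.3, 11.9]
gripper_width: 0.576
```

```bash
python3 - <<'E'
from h import *; t=goport(.06); err()
E
```

```text
t 11.65 pos [ 0.3929 -0.0673  0.3863] yaw -176.29 tiltz [ 0.526  0.06  -0.848] travel [-22.7   5.7 118.5] turn None q [-0.63 -0.78  2.2   0.38  1.3  -2.29] F [ 3.1 12.3 11.9] w 0.576
31.988923455232708 err in tool (deg) [1.51414108e+00 1.90882189e+00 2.41201351e-16] y_tool [-0.07851033  0.99666681  0.02216744]
```

Emit:
{"op": "send_rows", "data": {
  "travel": [
    [-10, 2, 25],
    [-23, 6, 58],
    [-23, 6, 58]
  ],
  "turn": [0, 0, 0]
}}

```text
time: 11.95
ee_pos: [0.4443, -0.0571, 0.3472]
tool_rot: [0.275, -0.033, 0.961, 0.022]
wrist_force: [0.1, -0.2, -2.8]
gripper_width: 0.58
```

```bash
python3 - <<'E'
from h import *; t=goport(.06); err()
E
```

```text
t 11.95 pos [ 0.4443 -0.0571  0.3472] yaw -176.53 tiltz [ 0.527  0.059 -0.848] travel [ 0.8  0.6 57.6] turn None q [-0.49 -0.63  2.2   0.34  1.12 -2.21] F [ 0.1 -0.2 -2.8] w 0.58
32.03708422263856 err in tool (deg) [1.46939800e+00 1.95387884e+00 6.55392427e-17] y_tool [-0.07501617  0.99691027  0.02329144]
```

```bash
cat >> h.py <<'E'
def flapmeas(name="wrist",save=None,planehint=None):
    from station import vision,status
    c=vision.camera(name); s=status.state(); R=rot(s); W=pts(c)
    if save: cv2.imwrite(save,c["color"][:,:,::-1])
    hsv=cv2.cvtColor(c["color"],cv2.COLOR_RGB2HSV)
    mm=(hsv[...,0]>=105)&(hsv[...,0]<=125)&(hsv[...,1]>120)
    near=np.linalg.norm(W-np.array([.545,-.047,.168]),axis=-1)<.05
    n_,l,st,ce=cv2.connectedComponentsWithStats((mm&near).astype(np.uint8))
    i=1+np.argmax(st[1:,4]); Q=W[l==i]; rc=cv2.minAreaRect(np.argwhere(l==i)[:,::-1].astype(np.float32))
    K=c["mtx"]; o=-c["R"].T@c["t"]; n=np.array([-.4997,-.0321,.8656]); 
    ray=c["R"].T@np.array([(rc[0][0]-K[0,2])/K[0,0],(rc[0][1]-K[1,2])/K[1,1],1])
    med=np.median(Q,0); p=o+ray*((med-o)@n)/(ray@n)
    print('flap px',st[i],rc,'median',med.round(4),'mid',(Q.min(0)/2+Q.max(0)/2).round(4),'rayplane',p.round(4),'tool',((p-s['ee_pos'])@R*1000).round(1))
    # face plane
    f=(np.linalg.norm(W-p,axis=-1)<.07)&(c["color"].min(-1)>90); P=W[f&~mm]
    if len(P)>100:
        for k in range(4):
            m=P.mean(0); nn=np.linalg.svd(P-m,full_matrices=False)[2][2]; nn*=np.sign(nn[2]); r=(P-m)@nn; P=P[abs(r)<max(.002,2*r.std())]
        print('plane',nn.round(4),len(P),r.std(),'port along n offset',((p-m)@nn).round(4))
    return c
E
python3 - <<'E'
from h import *; flapmeas("wrist","pics/w4.png"); flapmeas("side","pics/s4.png")
E
```

```text
flap px [ 250  158   57   26 1454] ((278.0, 170.49998474121094), (55.99999237060547, 24.999996185302734), 0.0) median [ 0.546  -0.0509  0.1656] mid [ 0.5487 -0.0498  0.1593] rayplane [ 0.5462 -0.0514  0.1657] tool [  9.8  -6.3 208.9]
plane [-0.4994 -0.0305  0.8658] 4442 0.0007579143947297211 port along n offset -0.0028
flap px [257 189   9  16 113] ((261.0, 196.5), (15.0, 8.0), 90.0) median [ 0.5455 -0.0481  0.1658] mid [ 0.5454 -0.0499  0.1655] rayplane [ 0.5464 -0.0482  0.1663] tool [  9.4  -3.1 209.2]
plane [-0.4986 -0.0281  0.8664] 288 0.0011998709927748192 port along n offset -0.002
```

View pics/w4.png

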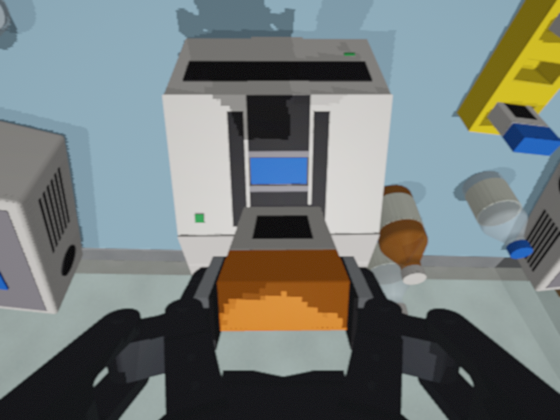

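View pics/s4.png

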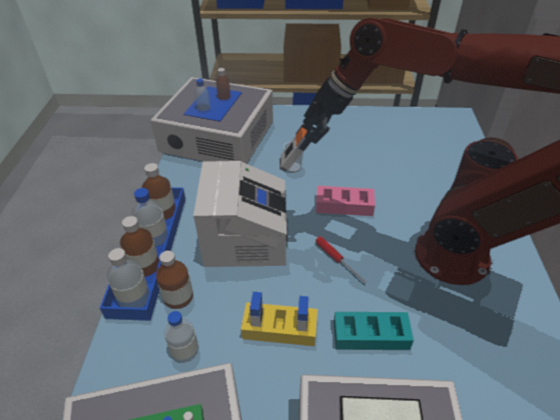

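```bash
python3 - <<'E'
from h import *
from station import vision,status
for nm in ["side","scene"]:
    c=vision.camera(nm); s=status.state(); R=rot(s); W=pts(c); T=(W-s['ee_pos'])@R*1000
    m=(abs(T[...,0])<30)&(abs(T[...,1])<32)&(T[...,2]>-30)&(T[...,2]<100)
    m2=m&(T[...,2]>20)
    hsv=cv2.cvtColor(c["color"],cv2.COLOR_RGB2HSV)
    o=m&(hsv[...,0]<=18)&(hsv[...,1]>110)
    for k,q in [('body',m2),('orange',o)]:
        Q=T[q]; print(nm,k,len(Q))
        if len(Q):
            for a in range(3): print('  ',np.percentile(Q[:,a],[2,10,25,50,75,90,98]).round(1))
E
```

```text
side body 332
   [-12.5 -11.8 -11.1  -9.4  -0.2   6.2  10. ]
   [-21.3 -12.6   3.8  22.3  25.1  26.5  28.2]
   [21.5 26.  35.5 50.3 66.3 77.9 84. ]
side orange 96
   [-12.  -11.5 -11.  -10.4  -7.1  -2.7   3.9]
   [-24.8 -17.7 -14.2  -4.1   7.8  15.3  20.5]
   [-25.6 -24.2 -23.5 -18.4  -9.3  -3.8   0.4]
scene body 627
   [-15.3 -13.9 -12.6 -11.3  -9.    1.    7.1]
   [-27.3 -25.9 -23.4  -9.5   6.8  16.3  22.6]
   [21.2 26.5 36.2 52.6 69.2 79.8 86.1]
scene orange 206
   [-14.7 -13.6 -12.7 -11.8 -10.5  -9.5  -5.5]
   [-23.4 -19.4 -12.4  -0.7  11.7  19.4  24.4]
   [-23.6 -20.  -15.6  -8.4  -1.1   3.4   5.5]
```

```bash
python3 - <<'E'
from h import *; goport(.015,port=(.5452,-.049,.1683),cx=.0015,cy=0,bot=.087); goport(.015,port=(.5452,-.049,.1683),cx=.0015,cy=0,bot=.087)
E
```

```text
t 12.15 pos [ 0.4428 -0.057   0.3477] yaw -176.5 tiltz [ 0.528  0.059 -0.847] travel [  6.1  -3.4 104.5] turn None q [-0.49 -0.64  2.21  0.34  1.12 -2.21] F [-0.2 -0.5 -1.5] w 0.575
t 12.15 pos [ 0.4428 -0.057   0.3477] yaw -176.5 tiltz [ 0.528  0.059 -0.847] travel [  6.1  -3.4 104.5] turn None q [-0.49 -0.64  2.21  0.34  1.12 -2.21] F [-0.2 -0.5 -1.5] w 0.575
```

Emit:
{"op": "send_rows", "data": {
  "travel": [
    [2, -1, 30],
    [4, -2, 60],
    [6, -3, 85],
    [6, -3.4, 100],
    [6, -3.4, 104],
    [6, -3.4, 104]
  ],
  "turn": [0, 0, 0, 0, 0, 0]
}}

```text
time: 12.75
ee_pos: [0.4912, -0.0536, 0.252]
tool_rot: [0.273, -0.032, 0.961, 0.023]
wrist_force: [-0.4, 0.3, -1.6]
gripper_width: 0.579
```

```bash
python3 - <<'E'
from h import *; goport(.0,port=(.5452,-.049,.1683),cx=.0015,cy=0,bot=.087); err()
from station import vision
for n in ["side","wrist","scene"]:
    c=vision.camera(n); im=c["color"][:,:,::-1]
    if n=="side": im=cv2.resize(im[120:240,190:340],None,fx=5,fy=5,interpolation=cv2.INTER_CUBIC)
    if n=="wrist": im=cv2.resize(im[150:350,160:410],None,fx=3,fy=3)
    cv2.imwrite(f'pics/{n}5.png',im)
E
```

```text
t 12.75 pos [ 0.4912 -0.0536  0.252 ] yaw -176.65 tiltz [ 0.523  0.062 -0.85 ] travel [-3.6 -1.7 12.7] turn None q [-0.42 -0.42  2.26  0.36  0.85 -2.23] F [-0.4  0.3 -1.6] w 0.579
31.760576928391924 err in tool (deg) [ 1.62545879e+00  1.66705784e+00 -8.56930503e-17] y_tool [-0.07474989  0.99684776  0.02658953]
```

View pics/side5.png

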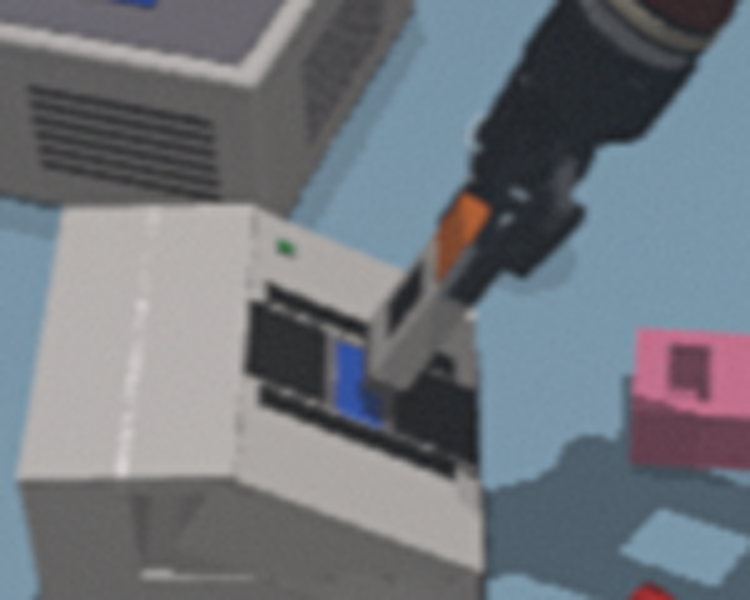

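View pics/wrist5.png

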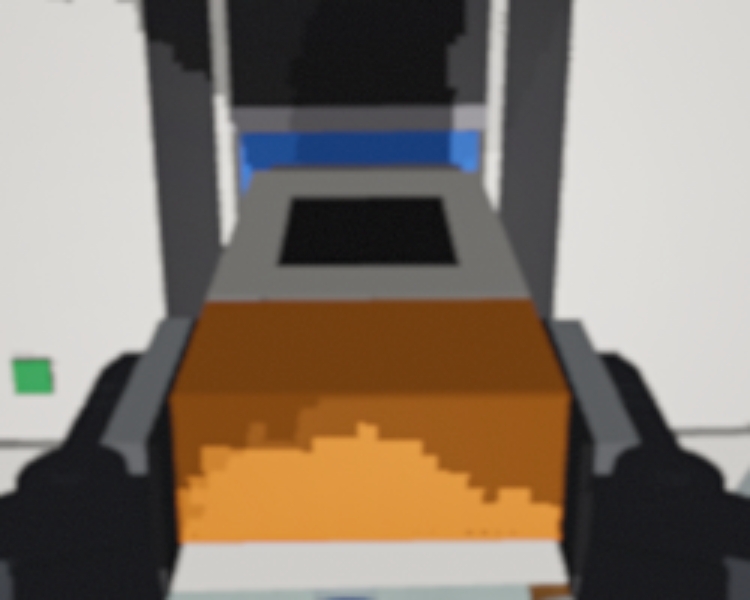

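```bash
python3 - <<'E'
from h import *
from station import vision,status
c=vision.camera("wrist"); s=status.state(); R=rot(s); W=pts(c); T=(W-s['ee_pos'])@R*1000
for v in range(180,262,3):
    print(v,T[v,280].round(1),c["color"][v,280], W[v,280].round(4))
E
```

```text
180 [23.5 -3.1 98. ] [21 19 20] [ 0.5227 -0.052   0.1566]
183 [20.9 -3.1 99.7] [22 21 22] [ 0.5258 -0.0518  0.1565]
186 [18.9 -3.1 99.1] [75 73 76] [ 0.5272 -0.0518  0.1581]
189 [ 16.4  -3.1 100. ] [82 80 84] [ 0.5297 -0.0516  0.1587]
192 [14.4 -3.1 99.2] [80 78 85] [ 0.5311 -0.0515  0.1604]
195 [ 11.5  -3.2 101.8] [ 25  62 124] [ 0.5349 -0.0513  0.1597]
198 [  9.1  -3.2 102.1] [ 24  63 123] [ 0.537  -0.0511  0.1607]
201 [  7.   -3.2 101.6] [ 24  62 124] [ 0.5386 -0.0511  0.1622]
204 [  4.4  -3.2 102.6] [ 44  63 108] [ 0.5413 -0.0509  0.1628]
207 [11.1 -2.9 73.2] [106 105 102] [ 0.5202 -0.0527  0.1842]
210 [11.5 -2.8 65.4] [114 113 110] [ 0.5157 -0.0532  0.1907]
213 [11.7 -2.8 58.8] [114 113 110] [ 0.5121 -0.0535  0.1962]
216 [12.4 -2.7 51.1] [42 40 41] [ 0.5076 -0.054   0.2024]
219 [12.1 -2.7 46.5] [18 17 19] [ 0.5054 -0.0542  0.2064]
222 [11.8 -2.6 42.2] [18 17 18] [ 0.5034 -0.0544  0.2102]
225 [11.8 -2.6 37.4] [19 18 18] [ 0.5009 -0.0546  0.2143]
228 [11.8 -2.5 32.6] [17 16 19] [ 0.4983 -0.0549  0.2184]
231 [12.  -2.5 27.6] [14 13 15] [ 0.4955 -0.0552  0.2225]
234 [12.  -2.4 23.4] [18 18 18] [ 0.4933 -0.0554  0.226 ]
237 [12.  -2.4 19.5] [29 29 30] [ 0.4913 -0.0556  0.2294]
240 [11.9 -2.4 15.9] [115 114 110] [ 0.4895 -0.0558  0.2325]
243 [11.6 -2.3 12.9] [114 113 109] [ 0.4882 -0.0559  0.2352]
246 [12.5 -2.3  7.3] [113 112 109] [ 0.4844 -0.0562  0.2395]
249 [11.1 -2.3  7. ] [122 106  96] [ 0.4855 -0.0562  0.2405]
252 [11.8 -2.2  2.2] [117  62  14] [ 0.4824 -0.0565  0.2442]
255 [12.  -2.2 -1.2] [117  64  15] [ 0.4805 -0.0567  0.247 ]
258 [12.1 -2.2 -4.5] [116  63  14] [ 0.4786 -0.0568  0.2497]
261 [12.2 -2.2 -7.4] [116  62  12] [ 0.477  -0.057   0.2522]
```

Emit:
{"op": "send_rows", "data": {
  "travel": [
    [-3, -1.7, 0],
    [-3, -1.7, 4],
    [-3, -1.8, 8],
    [-2.8, -2, 12],
    [-2.7, -2.2, 17],
    [-2.5, -2.4, 22]
  ],
  "turn": [0, 0, 0, 0, 0, 0]
}}

```text
time: 13.55
ee_pos: [0.5045, -0.0541, 0.2329]
tool_rot: [0.272, -0.032, 0.962, 0.024]
wrist_force: [-5.8, 0.0, 4.6]
gripper_width: 0.576
```

```bash
python3 - <<'E'
from h import *; goport(-.04,port=(.5452,-.049,.1683),cx=.001,cy=0,bot=.087); err()
from station import vision
for n in ["side","wrist"]:
    c=vision.camera(n); im=c["color"][:,:,::-1]
    if n=="side": im=cv2.resize(im[120:240,190:340],None,fx=5,fy=5,interpolation=cv2.INTER_CUBIC)
    if n=="wrist": im=cv2.resize(im[150:350,160:410],None,fx=3,fy=3)
    cv2.imwrite(f'pics/{n}6.png',im)
E
```

```text
t 13.55 pos [ 0.5045 -0.0541  0.2329] yaw -176.69 tiltz [ 0.521  0.063 -0.851] travel [-0.9 -0.9 29.5] turn None q [-0.4  -0.36  2.25  0.38  0.79 -2.24] F [-5.8  0.   4.6] w 0.576
31.64099455503143 err in tool (deg) [1.69461868e+00 1.54295436e+00 2.55334352e-16] y_tool [-0.07490456  0.99680053  0.02789298]
```

View pics/side6.png

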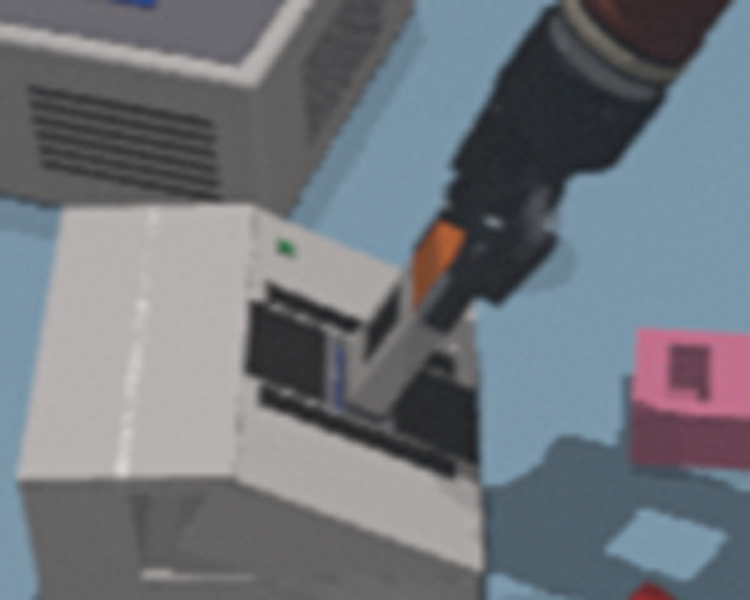

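View pics/wrist6.png

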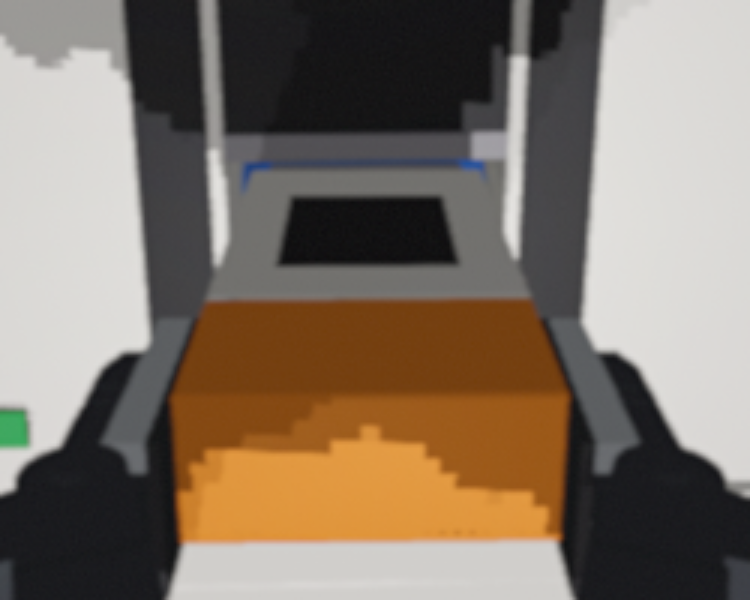

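Emit:
{"op": "send_rows", "data": {
  "travel": [
    [0, -0.2, 4],
    [0, -0.4, 8],
    [0, -0.6, 12],
    [0, -0.7, 16],
    [0, -0.8, 20],
    [0, -0.9, 20]
  ],
  "turn": [0, 0, 0, 0, 0, 0]
}}

```text
time: 14.25
ee_pos: [0.514, -0.0534, 0.2141]
tool_rot: [0.27, -0.032, 0.962, 0.024]
wrist_force: [-3.7, 0.5, -2.8]
gripper_width: 0.575
```

```bash
python3 - <<'E'
from h import *; goport(-.04,port=(.5452,-.049,.1683),cx=.001,cy=0,bot=.087); err()
from station import vision
for n in ["side","wrist"]:
    c=vision.camera(n); im=c["color"][:,:,::-1]
    if n=="side": im=cv2.resize(im[120:240,190:340],None,fx=5,fy=5,interpolation=cv2.INTER_CUBIC)
    if n=="wrist": im=cv2.resize(im[150:350,160:410],None,fx=3,fy=3)
    cv2.imwrite(f'pics/{n}7.png',im)
E
```

```text
t 14.25 pos [ 0.514  -0.0534  0.2141] yaw -176.72 tiltz [ 0.518  0.064 -0.853] travel [-3.  -0.4  8.5] turn None q [-0.39 -0.3   2.25  0.39  0.74 -2.25] F [-3.7  0.5 -2.8] w 0.575
31.48222363758149 err in tool (deg) [1.74324479e+00 1.38051637e+00 5.60988980e-17] y_tool [-0.07486347  0.99677503  0.02889621]
```

View pics/side7.png

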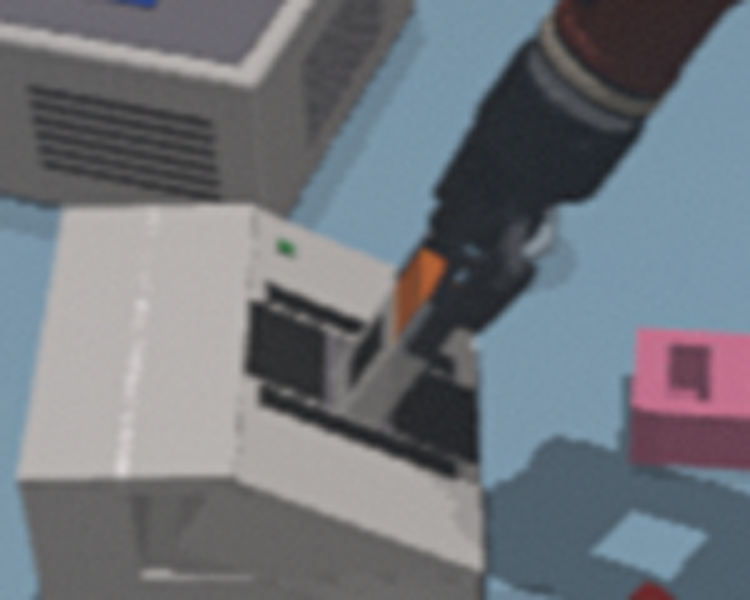

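View pics/wrist7.png

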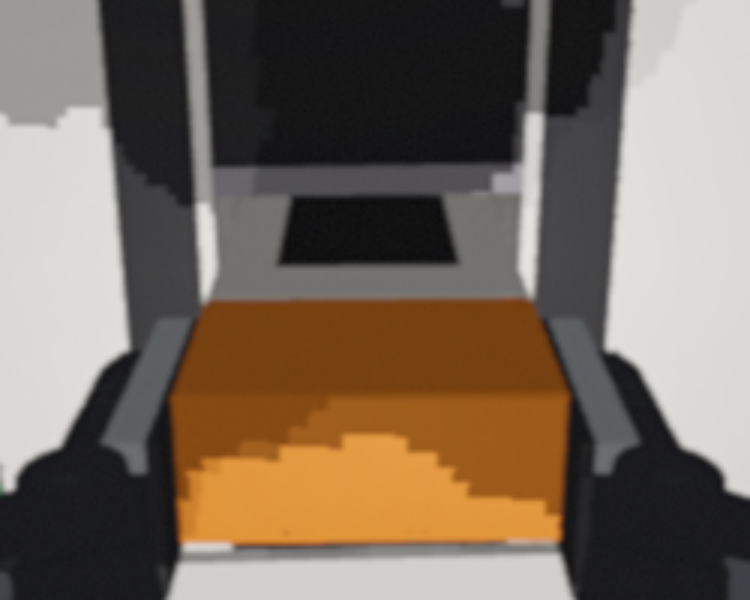

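Emit:
{"op": "send_rows", "data": {
  "travel": [
    [-1, -0.2, 4],
    [-1.5, -0.3, 8],
    [-1.5, -0.4, 9],
    [-1.5, -0.4, 9]
  ],
  "turn": [0, 0, 0, 0]
}}

```text
time: 14.75
ee_pos: [0.5204, -0.0535, 0.2082]
tool_rot: [0.271, -0.032, 0.962, 0.024]
wrist_force: [-2.7, -0.6, -3.3]
gripper_width: 0.575
```

Emit:
{"op": "send_rows", "data": {
  "travel": [
    [0, 0, 0],
    [0, 0, 0],
    [0, 0, 0],
    [0, 0, 0],
    [0, 0, 0]
  ],
  "turn": [0, 0, 0, 0, 0],
  "fingers": 1
}}

```text
time: 15.25
ee_pos: [0.5211, -0.0537, 0.2094]
tool_rot: [0.272, -0.032, 0.961, 0.023]
wrist_force: [0.3, 1.8, -0.2]
gripper_width: 0.999
```

```bash
python3 - <<'E'
from h import *; goport(-.04,port=(.5452,-.049,.1683),cx=.001,cy=0,bot=.087); err()
from station import vision
for n in ["side","wrist"]:
    c=vision.camera(n); im=c["color"][:,:,::-1]
    if n=="side": im=cv2.resize(im[120:240,190:340],None,fx=5,fy=5,interpolation=cv2.INTER_CUBIC)
    if n=="wrist": im=cv2.resize(im[150:350,160:410],None,fx=3,fy=3)
    cv2.imwrite(f'pics/{n}8.png',im)
E
```

```text
t 15.25 pos [ 0.5211 -0.0537  0.2094] yaw -176.71 tiltz [ 0.522  0.062 -0.851] travel [0.9 0.6 0.8] turn None q [-0.38 -0.28  2.24  0.39  0.72 -2.26] F [ 0.3  1.8 -0.2] w 0.999
31.69823227163458 err in tool (deg) [ 1.65848111e+00  1.60169768e+00 -1.31091350e-16] y_tool [-0.07433864  0.996854    0.02749301]
```

View pics/side8.png

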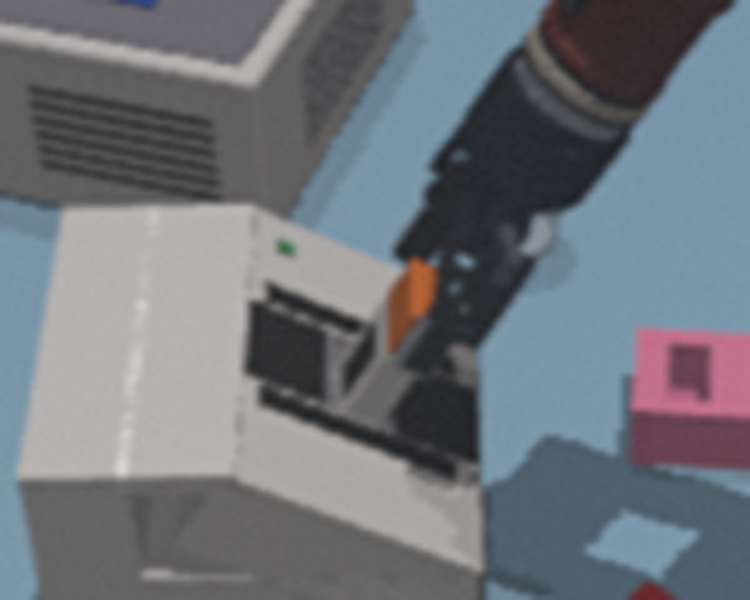

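View pics/wrist8.png

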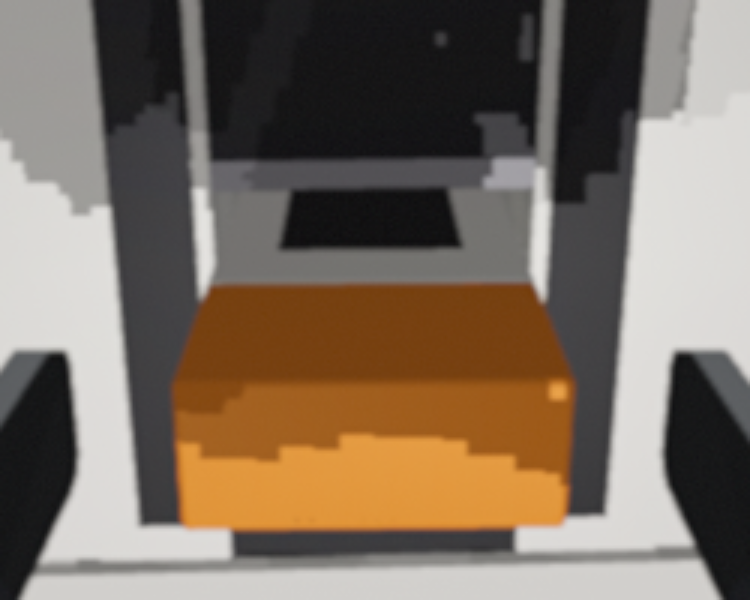

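Emit:
{"op": "send_rows", "data": {
  "travel": [
    [0, 0, -10],
    [0, 0, -25],
    [0, 0, -40],
    [0, 0, -55],
    [0, 0, -62]
  ],
  "turn": [0, 0, 0, 0, 0]
}}

```text
time: 15.85
ee_pos: [0.4885, -0.0578, 0.2637]
tool_rot: [0.273, -0.032, 0.961, 0.023]
wrist_force: [-0.2, -0.7, 0.2]
gripper_width: 1.001
```

Emit:
{"op": "send_rows", "data": {
  "travel": [
    [0, 0, 0],
    [0, 0, 0],
    [0, 0, 0],
    [0, 0, 0],
    [0, 0, 0],
    [0, 0, 0]
  ],
  "turn": [0, 0, 0, 0, 0, 0],
  "fingers": 0,
  "grip_force": 60
}}

```text
time: 16.45
ee_pos: [0.4883, -0.0573, 0.261]
tool_rot: [0.271, -0.032, 0.962, 0.024]
wrist_force: [-0.2, -0.2, -0.7]
gripper_width: 0.004
```

```bash
python3 - <<'E'
from h import *; goport(.0,port=(.5452,-.049,.1683),cx=.001,cy=0,bot=.008); err()
from station import vision,status
for n in ["side","wrist"]:
    c=vision.camera(n); im=c["color"][:,:,::-1]
    s=status.state(); R=rot(s); T=(pts(c)-s['ee_pos'])@R*1000
    hsv=cv2.cvtColor(c["color"],cv2.COLOR_RGB2HSV)
    o=(hsv[...,0]<=18)&(hsv[...,1]>110)&(abs(T[...,0])<40)&(abs(T[...,1])<50)&(T[...,2]>0)&(T[...,2]<120)
    Q=T[o]; print(n,len(Q)); 
    for a in range(3): print('  ',np.percentile(Q[:,a],[1,10,25,50,75,90,99]).round(1))
    if n=="side": im=cv2.resize(im[120:240,190:340],None,fx=5,fy=5,interpolation=cv2.INTER_CUBIC)
    else:
        for v in range(150,330,6): print(v,T[v,283].round(1),c["color"][v,283])
    cv2.imwrite(f'pics/{n}9.png',im)
E
```

```text
t 16.45 pos [ 0.4883 -0.0573  0.261 ] yaw -176.71 tiltz [ 0.52   0.063 -0.852] travel [ -1.4   1.4 101.1] turn None q [-0.43 -0.43  2.25  0.36  0.88 -2.24] F [-0.2 -0.2 -0.7] w 0.004
31.577768794936556 err in tool (deg) [1.71204711e+00 1.47808457e+00 3.86741461e-17] y_tool [-0.07470785  0.99680217  0.02835801]
side 175
   [-10.1  -8.8  -7.7  -1.9   4.5   8.8  12.4]
   [-20.6 -11.2  -0.1  16.6  24.9  27.1  29.4]
   [35.4 36.8 37.9 41.6 52.  59.  63.5]
wrist 4424
   [-15.7  -3.7   0.8   8.2  13.9  14.2  14.6]
   [-25.2 -20.7 -13.5  -0.8  12.   19.4  24.1]
   [ 35.5  36.5  37.   37.6  41.2  55.  108.4]
150 [ 43.8  -0.8 107.7] [57 55 58]
156 [ 39.3  -0.8 109.1] [21 19 22]
162 [ 35.1  -0.8 107.7] [20 20 21]
168 [ 30.4  -0.9 109.5] [21 22 21]
174 [ 26.3  -0.9 107.3] [20 20 21]
180 [ 21.3  -0.9 109.9] [46 45 47]
186 [ 17.2  -0.9 107.9] [81 79 82]
192 [15.4 -0.9 96.8] [19 18 18]
198 [15.2 -0.8 81.8] [20 20 20]
204 [14.8 -0.8 68.8] [113 112 110]
210 [14.3 -0.8 57.9] [115  62  15]
216 [14.1 -0.8 47. ] [115  62  15]
222 [13.5 -0.8 38.6] [126  69  19]
228 [10.4 -0.8 37.5] [156  90  28]
234 [ 6.7 -0.8 37.8] [156  89  26]
240 [ 3.1 -0.8 37.9] [229 158  72]
246 [-0.5 -0.8 37.9] [228 157  73]
252 [-3.5 -0.8 36.5] [220 148  67]
258 [11.2 -0.8 -1.7] [19 21 21]
264 [11.  -0.8 -7.1] [21 21 21]
270 [ 10.7  -0.8 -11.8] [21 22 21]
276 [ 11.   -0.8 -17.4] [18 19 21]
282 [ 11.2  -0.8 -22.3] [22 22 23]
288 [ 11.1  -0.8 -26.5] [22 23 24]
294 [ 10.8  -0.8 -30. ] [25 27 28]
300 [  8.   -0.8 -29.4] [28 29 30]
306 [  6.2  -0.8 -30.6] [29 29 31]
312 [  3.2  -0.8 -29.8] [27 26 28]
318 [  0.9  -0.8 -30.1] [48 46 50]
324 [ -2.3  -0.8 -29.2] [48 47 49]
```

View pics/side9.png

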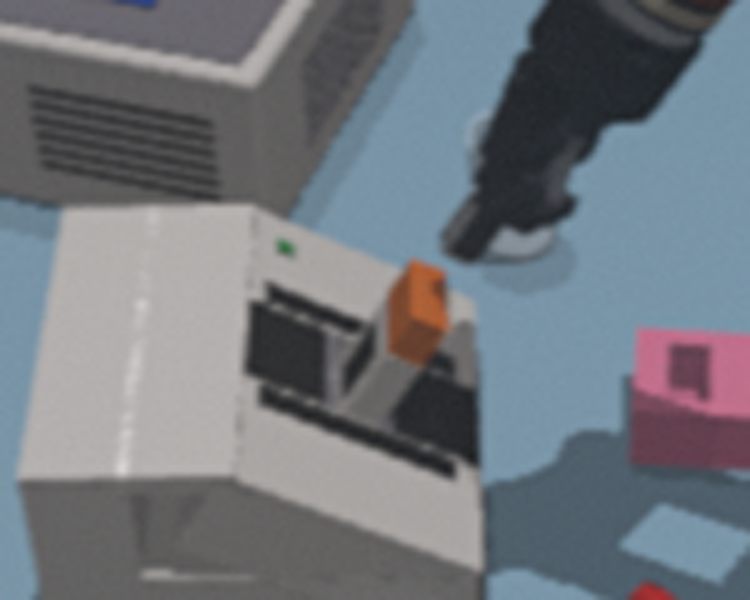

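View pics/wrist9.png

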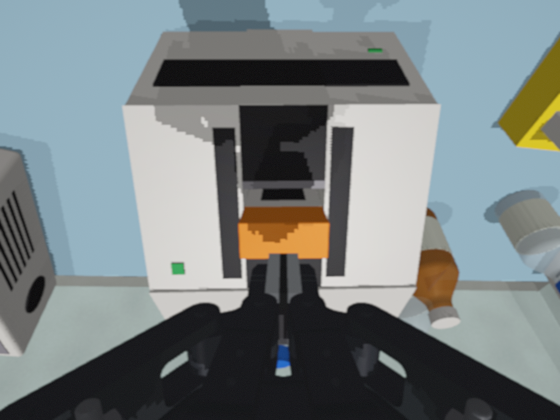

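Emit:
{"op": "send_rows", "data": {
  "travel": [
    [1.5, 0, 10],
    [3, 0, 20],
    [3, 0, 26],
    [3, 0, 31],
    [3, 0, 36],
    [3, 0, 41],
    [3, -0.5, 46],
    [3, -0.5, 50]
  ],
  "turn": [0, 0, 0, 0, 0, 0, 0, 0]
}}

```text
time: 17.35
ee_pos: [0.512, -0.0549, 0.2173]
tool_rot: [0.271, -0.032, 0.962, 0.024]
wrist_force: [-4.6, 0.5, 5.0]
gripper_width: 0.002
```

```bash
python3 - <<'E'
from h import *; to([.4883,-.0573,.261]); err()
E
```

```text
t 17.35 pos [ 0.512  -0.0549  0.2173] yaw -176.69 tiltz [ 0.52   0.063 -0.852] travel [ -2.6   0.6 -49.7] turn None q [-0.4  -0.31  2.25  0.39  0.75 -2.26] F [-4.6  0.5  5. ] w 0.002
31.611878581861642 err in tool (deg) [ 1.69944738e+00  1.51351936e+00 -1.07603146e-16] y_tool [-0.07492531  0.99679658  0.02797821]
```

Emit:
{"op": "send_rows", "data": {
  "travel": [
    [0, 0, 5],
    [0, 0, 10],
    [0, -0.3, 15],
    [0.2, -0.6, 20],
    [0.2, -0.8, 24],
    [0.3, -1, 28]
  ],
  "turn": [0, 0, 0, 0, 0, 0]
}}

```text
time: 17.95
ee_pos: [0.5259, -0.054, 0.1925]
tool_rot: [0.271, -0.032, 0.962, 0.024]
wrist_force: [-5.0, -0.1, 5.3]
gripper_width: 0.0
```

```bash
python3 - <<'E'
from h import *; to([.4883,-.0573,.261]); err()
from station import vision
for n in ["side","wrist"]:
    c=vision.camera(n); im=c["color"][:,:,::-1]
    if n=="side": im=cv2.resize(im[120:240,190:340],None,fx=5,fy=5,interpolation=cv2.INTER_CUBIC)
    else: im=cv2.resize(im[150:350,160:410],None,fx=3,fy=3)
    cv2.imwrite(f'pics/{n}10.png',im)
E
```

```text
t 17.95 pos [ 0.5259 -0.054   0.1925] yaw -176.7 tiltz [ 0.519  0.063 -0.852] travel [ -3.6   1.4 -78.1] turn None q [-0.38 -0.24  2.24  0.41  0.68 -2.28] F [-5.  -0.1  5.3] w 0.0
31.548039538644012 err in tool (deg) [1.72347708e+00 1.44792095e+00 1.15555719e-16] y_tool [-0.07492115  0.99678312  0.02846464]
```

View pics/side10.png

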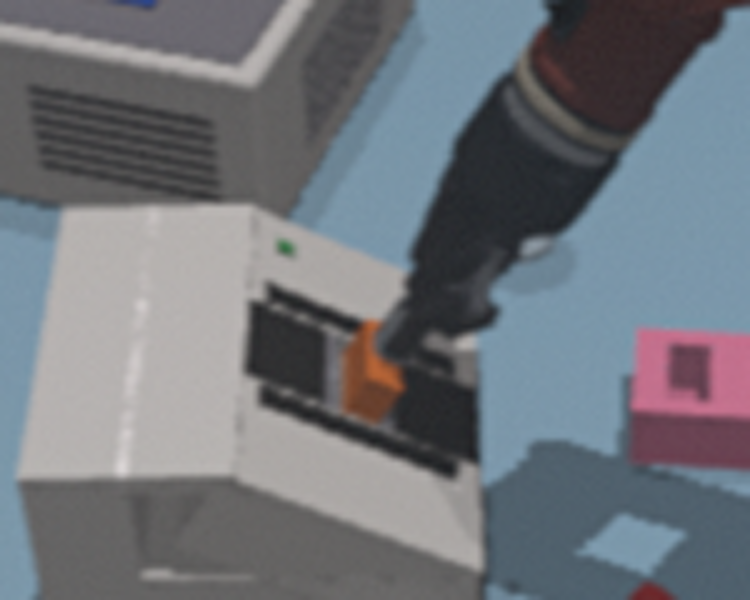

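View pics/wrist10.png

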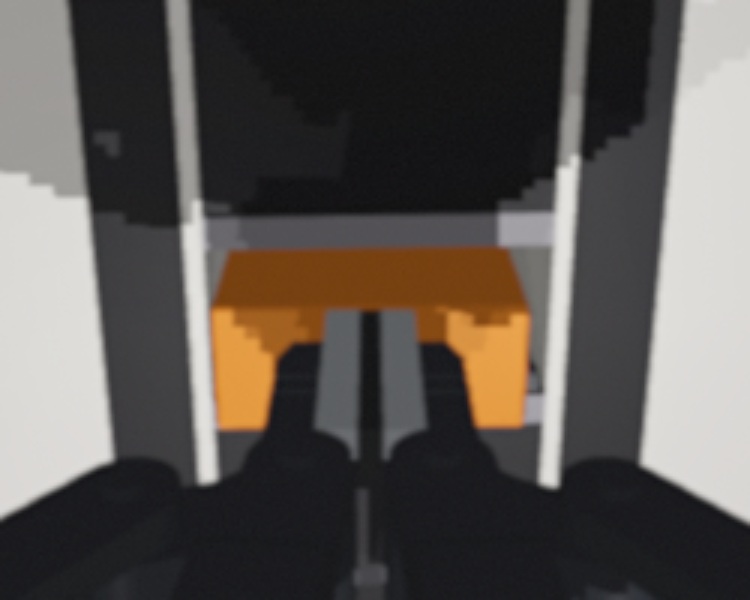

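Emit:
{"op": "send_rows", "data": {
  "travel": [
    [-1, 0, 4],
    [-2, -0.2, 8],
    [-2, -0.4, 13],
    [-2, -0.6, 18],
    [-1.8, -0.8, 23],
    [-1.7, -1, 28]
  ],
  "turn": [0, 0, 0, 0, 0, 0]
}}

```text
time: 18.65
ee_pos: [0.5417, -0.0529, 0.1693]
tool_rot: [0.27, -0.032, 0.962, 0.024]
wrist_force: [-6.9, 1.5, 3.2]
gripper_width: 0.001
```

```bash
python3 - <<'E'
from h import *; to([.4883,-.0573,.261]); err()
from station import vision
for n in ["wrist"]:
    c=vision.camera(n); im=c["color"][:,:,::-1]
    im=cv2.resize(im[150:350,160:410],None,fx=3,fy=3)
    cv2.imwrite(f'pics/{n}11.png',im)
E
```

```text
t 18.65 pos [ 0.5417 -0.0529  0.1693] yaw -176.7 tiltz [ 0.519  0.064 -0.853] travel [  -2.2    2.3 -106.1] turn None q [-0.36 -0.16  2.23  0.43  0.62 -2.3 ] F [-6.9  1.5  3.2] w 0.001
31.50889898080442 err in tool (deg) [1.74669692e+00 1.40754642e+00 1.30014108e-16] y_tool [-0.07516694  0.99675527  0.0287899 ]
```

View pics/wrist11.png

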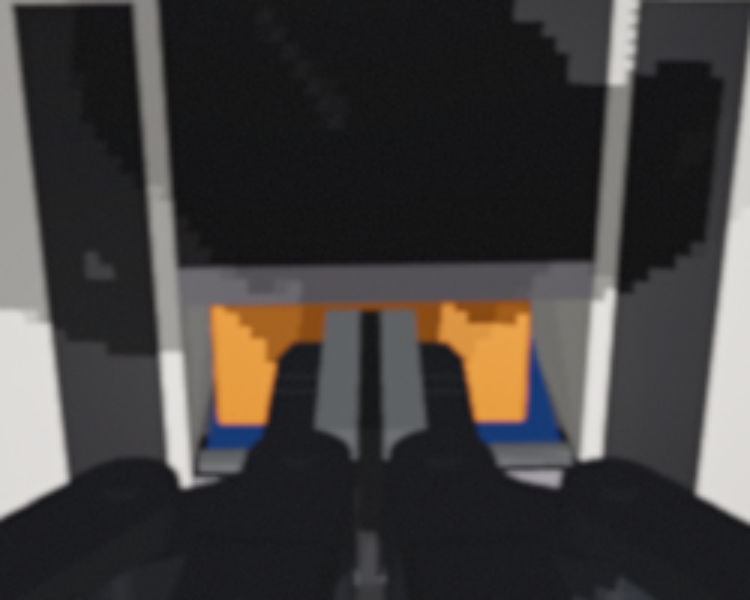

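Emit:
{"op": "send_rows", "data": {
  "travel": [
    [0, 0, 5],
    [0, -0.2, 10],
    [0.2, -0.4, 14],
    [0.3, -0.6, 18],
    [0.3, -0.8, 21]
  ],
  "turn": [0, 0, 0, 0, 0]
}}

```text
time: 19.2
ee_pos: [0.5518, -0.0522, 0.1507]
tool_rot: [0.27, -0.032, 0.962, 0.024]
wrist_force: [-5.7, 0.7, 2.6]
gripper_width: 0.001
```

```bash
python3 - <<'E'
from h import *; to([.4883,-.0573,.261]); err()
from station import vision
for n in ["wrist"]:
    c=vision.camera(n); im=c["color"][:,:,::-1]
    im=cv2.resize(im[150:350,160:410],None,fx=3,fy=3)
    cv2.imwrite(f'pics/{n}12.png',im)
E
```

```text
t 19.2 pos [ 0.5518 -0.0522  0.1507] yaw -176.7 tiltz [ 0.518  0.064 -0.853] travel [  -3.1    3.  -127.4] turn None q [-0.35 -0.1   2.22  0.46  0.57 -2.32] F [-5.7  0.7  2.6] w 0.001
31.436383202009605 err in tool (deg) [1.77522505e+00 1.33318999e+00 1.18975596e-16] y_tool [-0.07532518  0.99672926  0.02927281]
```

View pics/wrist12.png

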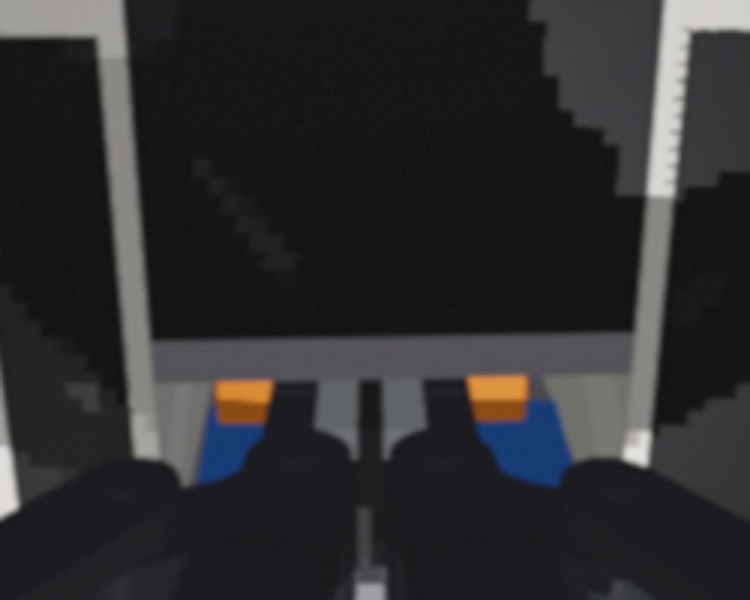

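Emit:
{"op": "send_rows", "data": {
  "travel": [
    [0, 0, 2],
    [0, 0, 4],
    [0, -0.2, 6],
    [0, -0.2, 7.5]
  ],
  "turn": [0, 0, 0, 0]
}}

```text
time: 19.65
ee_pos: [0.556, -0.0521, 0.1447]
tool_rot: [0.27, -0.032, 0.962, 0.024]
wrist_force: [-6.7, 0.4, 5.1]
gripper_width: -0.005
```

```bash
python3 - <<'E'
from h import *; to([.4883,-.0573,.261])
E
```

```text
t 19.65 pos [ 0.556  -0.0521  0.1447] yaw -176.71 tiltz [ 0.518  0.064 -0.853] travel [  -2.8    3.3 -134.6] turn None q [-0.35 -0.08  2.21  0.46  0.56 -2.33] F [-6.7  0.4  5.1] w -0.005
```

Emit:
{"op": "send_rows", "data": {
  "travel": [
    [0, 0, 1.5],
    [0, 0, 3]
  ],
  "turn": [0, 0]
}}

```text
time: 19.85
ee_pos: [0.5577, -0.052, 0.1423]
tool_rot: [0.27, -0.032, 0.962, 0.024]
wrist_force: [-7.5, -0.3, 3.1]
gripper_width: -0.003
```

```bash
python3 - <<'E'
from h import *; to([.4883,-.0573,.261])
E
```

```text
t 19.85 pos [ 0.5577 -0.052   0.1423] yaw -176.7 tiltz [ 0.519  0.064 -0.853] travel [  -2.6    3.3 -137.5] turn None q [-0.35 -0.07  2.21  0.47  0.55 -2.33] F [-7.5 -0.3  3.1] w -0.003
```

Emit:
{"op": "send_rows", "data": {
  "travel": [
    [0, 0, 1.5],
    [0, 0, 3]
  ],
  "turn": [0, 0]
}}

```text
time: 20.05
ee_pos: [0.5591, -0.0517, 0.1397]
tool_rot: [0.27, -0.032, 0.962, 0.024]
wrist_force: [-6.9, 0.7, 5.7]
gripper_width: -0.001
```

Emit:
{"op": "send_rows", "data": {
  "travel": [
    [0, 0, 1.5],
    [0, 0, 2.5]
  ],
  "turn": [0, 0]
}}

```text
time: 20.25
ee_pos: [0.5604, -0.0515, 0.1382]
tool_rot: [0.27, -0.033, 0.962, 0.024]
wrist_force: [-18.8, -0.6, 17.1]
gripper_width: -0.0
```

```bash
python3 - <<'E'
from h import *; to([.4883,-.0573,.261])
from station import vision
for n in ["wrist"]:
    c=vision.camera(n); im=c["color"][:,:,::-1]
    im=cv2.resize(im[150:350,160:410],None,fx=3,fy=3)
    cv2.imwrite(f'pics/{n}13.png',im)
E
```

```text
t 20.25 pos [ 0.5604 -0.0515  0.1382] yaw -176.66 tiltz [ 0.518  0.064 -0.853] travel [  -2.3    3.2 -142.5] turn None q [-0.34 -0.06  2.21  0.47  0.54 -2.33] F [-18.8  -0.6  17.1] w -0.0
```

View pics/wrist13.png

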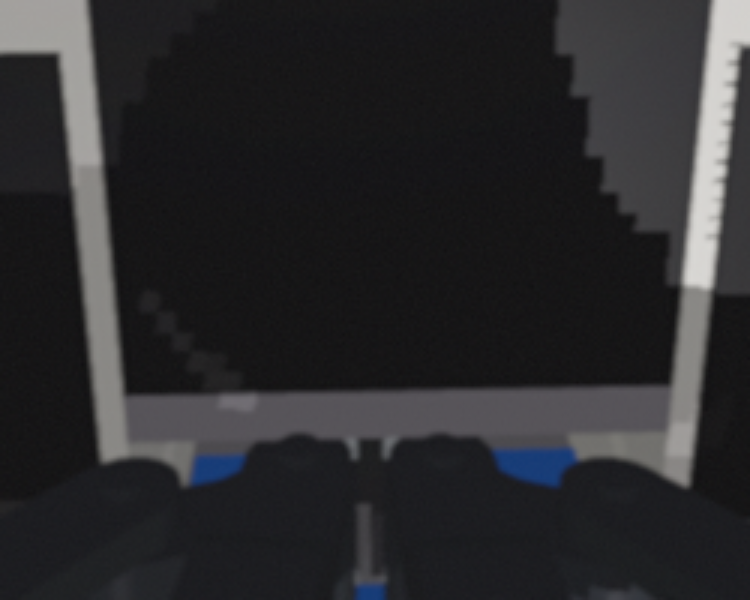

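Emit:
{"op": "send_rows", "data": {
  "travel": [
    [0, 0, -3],
    [0, 0.2, -10],
    [0, 0.5, -20],
    [0, 1, -32],
    [0, 1.3, -44],
    [0, 1.5, -60],
    [0, 2, -80],
    [0, 2, -100]
  ],
  "turn": [0, 0, 0, 0, 0, 0, 0, 0]
}}

```text
time: 21.1
ee_pos: [0.5097, -0.0569, 0.2262]
tool_rot: [0.273, -0.032, 0.961, 0.023]
wrist_force: [1.1, 0.0, 0.1]
gripper_width: -0.001
```

Emit:
{"op": "send_rows", "data": {
  "travel": [
    [0, 0, -20],
    [0, 0, -40],
    [0, 0, -40],
    [0, 0, -40]
  ],
  "turn": [0, 0, 0, 0]
}}

```text
time: 21.5
ee_pos: [0.4892, -0.0594, 0.2594]
tool_rot: [0.273, -0.032, 0.961, 0.023]
wrist_force: [-0.7, 0.4, 0.3]
gripper_width: -0.003
```

```bash
python3 - <<'E'
from h import *; to([.4883,-.0573,.261])
flapmeas("wrist"); flapmeas("side")
from station import vision
for n in ["wrist","side","scene"]:
    c=vision.camera(n); im=c["color"][:,:,::-1]
    if n=="wrist": im=cv2.resize(im[80:280,160:410],None,fx=3,fy=3)
    cv2.imwrite(f'pics/{n}14.png',im)
E
```

```text
t 21.5 pos [ 0.4892 -0.0594  0.2594] yaw -176.7 tiltz [ 0.524  0.061 -0.85 ] travel [-0.2  2.2 -1.7] turn None q [-0.43 -0.43  2.25  0.37  0.87 -2.24] F [-0.7  0.4  0.3] w -0.003
flap px [ 248  189   78   35 2559] ((286.7156982421875, 206.16038513183594), (33.55287170410156, 77.08800506591797), 89.06080627441406) median [ 0.5458 -0.0512  0.1656] mid [ 0.5469 -0.0499  0.163 ] rayplane [ 0.5458 -0.0508  0.1656] tool [ -0.5   1.4 109. ]
plane [-0.4997 -0.0304  0.8657] 8245 0.0006884576278368708 port along n offset -0.0026
flap px [257 189   9  16 114] ((261.0, 196.5), (15.0, 8.0), 90.0) median [ 0.5454 -0.0485  0.1655] mid [ 0.5457 -0.0496  0.1646] rayplane [ 0.5464 -0.0485  0.1661] tool [ -2.1   3.4 108.5]
plane [-0.5038 -0.0264  0.8634] 303 0.0013272461268741655 port along n offset -0.0023
```

View pics/wrist14.png

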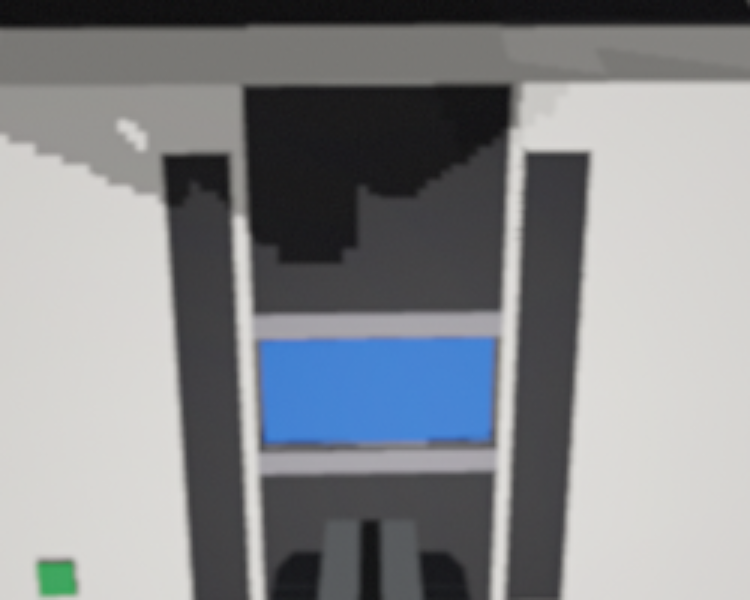

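View pics/side14.png

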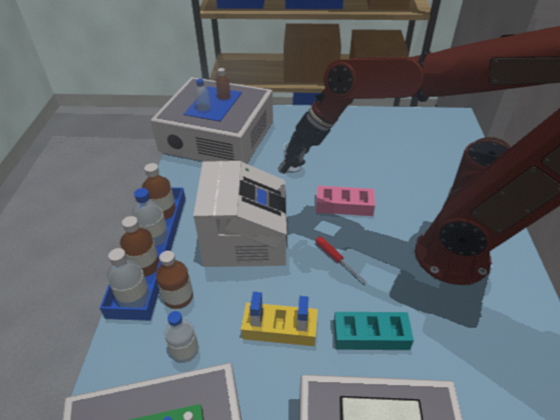

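```bash
python3 - <<'E'
from station import finish_job,status
print(finish_job()); print(status.state()['time'])
E
```

```text
the job is handed in; nothing more can be done
None
the job is handed in; nothing more can be done
```

I took the orange-capped cassette from the middle pocket, set it nose-first through the flap and let go. I then pushed it home with closed fingers and handed the job in at about 21.5 s of the 56 s allowed.

**Tool tilt:** The move interface cannot tilt the tool. I got the 30° lean by commanding poses just past the arm's reach, in single rows, while holding the cassette. It ended about 1.5° too steep and 1.7° off sideways, which I judged small enough for the port.

**What the last checks showed:**
- **Cassette home:** the push ran at about 6–8 N, then rose to about 25 N within 2.5 mm. The fingertips were then about 41 mm inside the face by my estimate, good to about 2 mm. I read this as the firm stop. I did not see where the cassette's end rests behind the closed flap.
- **Flap:** it lies flush, 2.6 mm below the face, against 2.8 mm before loading (wrist camera).
- **Bystanders:** in the last side picture the blue-capped cassettes are in the rack and the amber and clear bottles stand upright. The beaker is half hidden behind the gripper there. I did not measure any of these again.
- **Arm:** it stands clear, with about 0 N at the wrist.

**What disagreed or went wrong:**
- The rack holding the cassettes is yellow, not grey as described. It was the only rack with cassettes in it.
- One wrist-camera reading of the cassette in the hand was about 5 mm off. I repeated it once the arm had settled and used the later value.
- I made one sideways move in the wrong direction in free air and corrected it.
- While trimming the tilt, joint 2 went to its range limit and read exactly −0.78 rad.

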